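# Gauge the lapped sleeves, load the rinse carrier and hang it at the mark

### The job

Try the lapped steel sleeves on the gauge pin one after another, longest first: those that slide fully down it go onto the two short posts in the rinse carrier's tray, one on each, and those that stop on the pin's nose go into the open top of the steel parts cabinet. When all are sorted, hook the carrier onto the horizontal rail in the half away from the pointer, then slide it along the rail, without unhooking it, until the middle of its hook is level with the pointer, and leave it hanging there. Leave the other things on the bench where they are.

Things in the scene. Friction and masses are not known exactly. Their poses are not given: they have to be found in the camera images.
- sleeve_a: a plain steel sleeve, 32 mm outside diameter, 48 mm tall (the longest of four), about 115 g, standing upright. Origin: centre of its underside, z along the bore. Any of the sleeves may be bored 20 mm and go down the gauge pin, or 14 mm and stop on its nose: find out by trying. May be absent.
- sleeve_b: a plain steel sleeve, 32 mm outside diameter, 42 mm tall (second longest of four), about 100 g, standing upright. Origin: centre of its underside, z along the bore. Any of the sleeves may be bored 20 mm and go down the gauge pin, or 14 mm and stop on its nose: find out by trying. May be absent.
- sleeve_c: a plain steel sleeve, 32 mm outside diameter, 36 mm tall (third longest of four), about 86 g, standing upright. Origin: centre of its underside, z along the bore. Any of the sleeves may be bored 20 mm and go down the gauge pin, or 14 mm and stop on its nose: find out by trying. May be absent.
- sleeve_d: a plain steel sleeve, 32 mm outside diameter, 30 mm tall (the shortest of four), about 72 g, standing upright. Origin: centre of its underside, z along the bore. Any of the sleeves may be bored 20 mm and go down the gauge pin, or 14 mm and stop on its nose: find out by trying. May be absent.
- gauge_seat (a point): point on the gauge pin's axis, on top of its 60 x 60 mm foot, 12 mm above the bench; fixed. From here the 16 mm steel pin runs straight up for 40 mm, then tapers over 12 mm to a 6 mm blunt nose (52 mm above this point). A sleeve that fits goes down until its underside rests on the foot; one that does not stops with its underside about 42 mm above the foot.
- carrier: the rinse carrier, bare aluminium, about 0.6 kg, standing loose on the bench. Origin: centre of the underside of its tray; z up, y along the tray. Tray 64 (x) by 204 mm (y), 56 x 196 inside, floor 6 mm thick, rim top 14 mm above the underside. At mid length a flat upright (x from -17 to -11 mm, 30 mm wide in y, 44 mm from 85 mm up) rises to a hook above the tray's middle.
- carrier_hook (a point): middle of the underside of the hook's roof, 115 mm above the tray's underside; rests on top of the rail when hung. Axes as the carrier's. The hook is 44 mm wide in y; its tip, a plate (x from 11 to 17 mm), hangs from the roof down to 85 mm above the tray's underside, so the rail enters from the +x side under the tip, then up into the 22 mm wide channel between tip and upright.
- carrier_tab (a point): centre of the top edge of the carrier's grip tab, 167 mm above the tray's underside. The tab is 12 mm thick in the carrier's x, 36 mm wide in y, and stands 45 mm above the hook's roof, whose top is at 122 mm; gripped from above across its thickness.
- carrier_left (a point): foot of the post on the carrier's +y side, on the tray floor (6 mm above the underside), 75 mm from the upright's middle. The post is 11 mm in diameter and 26 mm tall, tapered to 4 mm over its top 8 mm; a sleeve drops over it and stands on the tray floor.
- carrier_right (a point): foot of the same kind of post on the carrier's -y side, on the tray floor, 75 mm from the upright's middle (11 mm diameter, 26 mm tall).
- rail_mid (a point): middle of the rail, on the bar's axis: a fixed round steel bar, 12 mm diameter, 470 mm long along this point's y, axis 150 mm above the bench, on a 16 mm post with a 70 mm round foot at each end. The carrier hangs with its x along this point's x, brought in from the -x side, tray between the posts, so its middle can travel about 115 mm either way of this point.
- mark_point (a point): tip of the pointer: a slim fixed upright pin with a brass point, 145 mm tall, standing behind the rail (80 mm on its +x side), 20 to 100 mm from the rail's middle towards the rail's +y end. Axes parallel to the rail's; the carrier is at the mark when the middle of its hook has the same y in the rail's direction as this point.
- cabinet_well (a point): centre of the floor of the open well on top of the small steel parts cabinet (fixed, 150 x 200 mm, 70 mm tall). Well floor 42 mm above the bench, 142 (x) by 192 mm (y) inside, walls rising 28 mm above it. The lid stands propped open along the -y edge, leaning outwards, its top about 155 mm above the bench.
- cavity_insert: blued steel cavity insert, 60 x 70 x 28 mm, origin at the centre of its underside, to be left alone.
- lapping_stick: rosewood lapping stick, 140 x 14 x 10 mm, origin at the centre of its underside, to be left alone.
- ruby_stone: pale pink ruby stone, 100 x 13 x 13 mm, origin at the centre of its underside, to be left alone.
- angle_block: aluminium angle block, 50 x 60 x 55 mm, origin at the centre of its underside, to be left alone.
- paste_jar: small jar, 44 mm diameter, 40 mm tall, origin at the centre of its underside, to be left alone.
Not all that is in view belongs to the job. What is shaped like the carrier but orange is not meant.

How it is judged:
By the outcome, as a careful person would: the job done as asked, in the order asked, and still so for the second after the job is handed in, with the robot touching nothing.
Of sleeve_a, sleeve_b, sleeve_c, sleeve_d only 3 to 4 are there at a start; the rules pass over those that are not, and their reading is None.
At some moment in a run one of sleeve_a, sleeve_b, sleeve_c, sleeve_d may be knocked a few centimetres aside while the robot is not near it.
It also fails if it takes over 210 s, if anything falls off the work surface, if the arm or the gripper's body presses on something with over 40 N, if the wrist force passes 120 N, or if a joint passes its speed limit or range.

### The arm

A 6-joint arm with a two-finger parallel gripper is mounted at the origin on the work surface. World frame = base frame: x ahead of the robot, y to its left, z up, the work surface at z = 0. Lengths are in mm, angles in rad, forces in N, time in s.
With the tool pointing down it reaches from about 250 to 775 mm from the base axis. Payload 8.9 kg.
Tool frame: the origin (TCP) lies at the very end of the fingers, on their centre line; the grasp point (between the pads) lies 19 mm behind it (env.grip_point_offset is the distance from the TCP to the grasp point, in mm); z points along the fingers, x is the direction in which the jaws open and shut, and the axes are right-handed (so a half turn about z gives the same grasp; the last joint's range is limited). The gripper opens to 85 mm and grips with 20 to 120 N. Pads are 22 mm wide; open, the fingers measure 114 mm over their backs; the gripper's body (76 mm by 85 mm) begins 54 mm behind the grasp point. The pads swing forward as they close: fully open they stand 13 mm farther back than shut.
Start: joints at [-1.367, 0.291, -0.153, 1.127, 0, 1.431], TCP at [176.467, -494.452, 231.305] pointing down, gripper open.
Joint ranges: [-2.52, 2.52], [-0.91, 1.74], [-1.3, 1.37], [-1.96, 2.02], [-1.52, 1.47], [-3.14, 3.14]. Speed limits (rad/s): [2.22, 2.22, 2.79, 3.14, 3.14, 3.14].

### API

Orientations are given as a unit quaternion [x, y, z, w].
In Python, from station import env, cams, sign_off gives the robot as it stands.
- The arm moves only by the tool apply_moves, never from a script. Its argument "moves" is a list of rows, each an object of numbers: "wx", "wy", "wz": the turn, a rotation vector about the world's x, y, z in rad; "x", "y", "z": the shift along the world's x, y, z in m; "fingers": the gripper command: -1 is fully open, 1 is shut, values between are in proportion. In form: [{"wx": .., "wy": .., "wz": .., "x": .., "y": .., "z": .., "fingers": ..}, ...]. A call has 1 to 20 rows; each row shifts and turns the commanded pose from where the row before left it; what a row does not reach is not made up. A row lasts 1/12 s, in which the tool goes at most 41.7 mm and 7.16 degrees, less where a joint would pass 70% of its speed; a pose out of reach is approached as far as the arm can. A call is refused whole if a number of a shift passes 0.0417 or a number of a turn 0.125, either way. A call with a gripper value outside its range is refused whole. The fingers move at their own pace and stop on an object; "grip_force" is the grip in N (left out, the last holds). Time passes only in rows, so rows that do not move let the fingers close. It gives the time, the measured TCP pose, the force and the opening at its end, in the units of the state.
- env.get_state(): the state, without advancing time (a new reading comes with each control period).
- cams.get_image(name): name is "scene" or "top"; returns (picture, depth): 384x512x3 uint8, blue, green, red; 384x512 float32, mm along the optical axis (not along the pixel's ray), 0 where there is no reading.
- cams.camera_model(name): a dict with "fx", "fy", "cx", "cy" (pixels), "R" (3x3) and "t" (3): a world point X has camera coordinates R X + t. Camera axes: x right, y down, z forward; pixel columns grow to the right and rows downward; lengths in mm; the calibration is good to about 2 mm. A picture is of the moment at which its call begins. camera_model takes no time and is no camera call.
- sign_off(): hands the job in, once; it reports no verdict.
The state is a dict: "clock": time; "q": joint angles; "dq": joint speeds; "tau": joint torques, N m; "tcp_pos": TCP position; "tcp_rot": TCP orientation; "contact_force": force on the tool from outside, world axes, zero at the start; "moment": the same for the moment, N m; "finger_gap": finger opening in mm.
Only numpy, scipy, OpenCV 4.12 (cv2) and the standard library are available. Lean on these libraries where they do the work, as an engineer would, in place of code of your own. Each camera call takes 0.05 s, during which the arm holds its last target.

## Working session

There is one attempt and no reset: what is moved stays moved. The work goes in short steps, Python scripts to look and compute and a tool call to move; the robot and the scene stay as the last step left them, time stands still between calls to the robot, and variables do not carry over. Pictures are saved under pics/ and viewed, and the job is handed in when it is done.

Besides the shell and the picture viewer there is one more tool, called after "Emit:" in YAML: its name, and indented under it one key for each argument. apply_moves: Moves the arm, as the interface text tells. Its arguments: {"type":"object","properties":{"moves":{"type":"array"},"grip_force":{"type":"number"}},"required":["moves"]}

```bash
ls; mkdir -p pics
python3 - <<'E'
from station import env,cams
import cv2,numpy as np
for n in("scene","top"):
    im,d=cams.get_image(n); cv2.imwrite(f"pics/{n}0.png",im); np.savez(f"/tmp/{n}0.npz",im=im,d=d)
    m=cams.camera_model(n); print(n,{k:np.round(v,3).tolist() for k,v in m.items()})
s=env.get_state(); print(s)
E
```

```text
pics
scene {'fx': 476.808, 'fy': 476.808, 'cx': 260.31, 'cy': 188.825, 'R': [[0.39, 0.921, -0.014], [0.732, -0.319, -0.602], [-0.559, 0.225, -0.798]], 't': [-139.453, -279.651, 1563.843]}
top {'fx': 377.725, 'fy': 377.725, 'cx': 253.976, 'cy': 189.183, 'R': [[-0.015, -1.0, -0.002], [-0.978, 0.015, -0.208], [0.208, -0.001, -0.978]], 't': [-37.484, 493.643, 1227.508]}
{'clock': 0.1, 'q': array([-1.36730566e+00,  2.91191964e-01, -1.54044592e-01,  1.12669778e+00,
       -1.18143221e-05,  1.43149723e+00]), 'dq': array([-0.00104579, -0.00098328,  0.00341656,  0.00158425,  0.00039278,
        0.00255396]), 'tau': array([ 9.28551381e-04, -5.37979245e+01,  3.31919432e+01,  9.23350715e-03,
       -2.51338242e-04,  2.09443428e-06]), 'tcp_pos': array([ 176.38209928, -494.07220379,  230.80868197]), 'tcp_rot': array([ 8.17347977e-01, -5.76144046e-01, -4.19092350e-04, -3.84919794e-04]), 'contact_force': array([-0.38588403, -0.37994279, -0.8373135 ]), 'moment': array([ 0.05129816,  0.01506312, -0.03066862]), 'finger_gap': 85.41039506395042}
```

View pics/scene0.png

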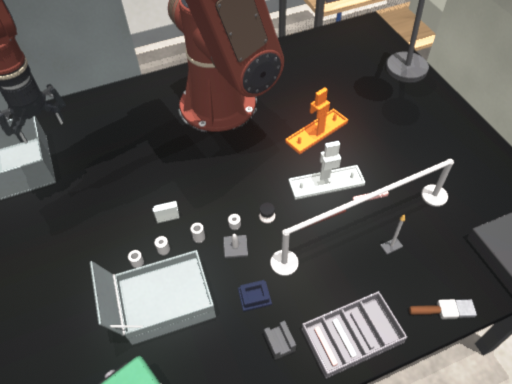

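View pics/top0.png

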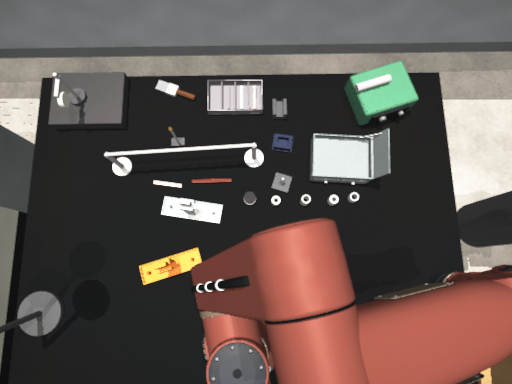

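```bash
cat > h.py <<'E'
import numpy as np,cv2
from station import env,cams
def snap(n,tag):
    im,d=cams.get_image(n); np.savez(f"/tmp/{n}{tag}.npz",im=im,d=d); return im,d
def load(n,tag):
    z=np.load(f"/tmp/{n}{tag}.npz"); return z["im"],z["d"]
def M(n): 
    m=cams.camera_model(n); return m,np.array(m["R"]),np.array(m["t"])
def cloud(n,d):
    m,R,t=M(n); v,u=np.mgrid[:d.shape[0],:d.shape[1]]
    P=np.stack([(u-m["cx"])/m["fx"]*d,(v-m["cy"])/m["fy"]*d,d],-1)-t
    W=P@R; W[d==0]=np.nan; return W
def ray(n,u,v,z):
    m,R,t=M(n); r=R.T@np.array([(u-m["cx"])/m["fx"],(v-m["cy"])/m["fy"],1]); c=-R.T@t
    return c+r*(z-c[2])/r[2]
def proj(n,X):
    m,R,t=M(n); c=R@np.asarray(X,float)+t; return m["fx"]*c[0]/c[2]+m["cx"],m["fy"]*c[1]/c[2]+m["cy"]
def two(pix):  # [(cam,u,v),...] -> least-squares point
    A=np.zeros((3,3));b=np.zeros(3)
    for n,u,v in pix:
        m,R,t=M(n); r=R.T@np.array([(u-m["cx"])/m["fx"],(v-m["cy"])/m["fy"],1]); r/=np.linalg.norm(r); c=-R.T@t
        Q=np.eye(3)-np.outer(r,r);A+=Q;b+=Q@c
    return np.linalg.solve(A,b)
def crop(im,name,x0,y0,x1,y1,k):
    c=cv2.resize(im[y0:y1,x0:x1],None,fx=k,fy=k,interpolation=cv2.INTER_CUBIC); cv2.imwrite(f"pics/{name}.png",c)
E
python3 - <<'E'
from h import *
im,d=load("scene",0); crop(im,"c1",90,190,290,340,4)
crop(im,"c2",260,70,460,220,4)
W=cloud("scene",d)
im2,d2=load("top",0); crop(im2,"c3",250,120,400,220,5); crop(im2,"c4",100,120,260,240,5)
W2=cloud("top",d2)
# height map clusters, from both
for n,W_ in(("scene",W),("top",W2)):
    z=W_[...,2]; print(n,"bench z",np.nanmedian(z[200:260,60:110] if n=="scene" else z[215:230,60:130]))
    for (a,b,c,e) in ([(225,210,243,230),(190,220,206,243),(154,234,170,255),(128,248,144,268)] if n=="scene" else [(268,192,284,208),(298,191,314,207),(325,191,341,207),(346,189,362,205)]):
        Z=W_[b:e,a:c].reshape(-1,3); Z=Z[Z[:,2]>15]; zt=np.nanpercentile(Z[:,2],90); T=Z[Z[:,2]>zt-5]; print((a,b),len(Z),np.round(zt,1),np.round((T.min(0)+T.max(0))/2,1),np.round(T.mean(0),1))
E
```

```text
scene bench z 0.6164427128848653
(225, 210) 126 32.8 [ 462.  -119.    31.4] [ 462.1 -118.7   30.9]
(190, 220) 184 49.2 [ 460.8 -219.9   48.2] [ 462.1 -219.8   47.8]
(154, 234) 177 44.1 [ 460.2 -315.6   43.6] [ 460.8 -315.2   42.4]
(128, 248) 164 37.9 [ 492.3 -386.7   52.5] [ 474.6 -385.6   38.9]
top bench z 0.42688258304399124
(268, 192) 62 32.3 [ 458.8 -116.3   30.9] [ 458.  -116.6   30.2]
(298, 191) 68 50.2 [ 457.1 -217.    49. ] [ 457.8 -216.    48.4]
(325, 191) 79 43.7 [ 457.  -312.7   43. ] [ 456.9 -312.3   42.3]
(346, 189) 65 38.7 [ 464.  -384.1   37.6] [ 464.4 -383.7   37.2]
```

```bash
ls pics
```

```text
c1.png
c2.png
c3.png
c4.png
scene0.png
top0.png
```

View pics/c1.png

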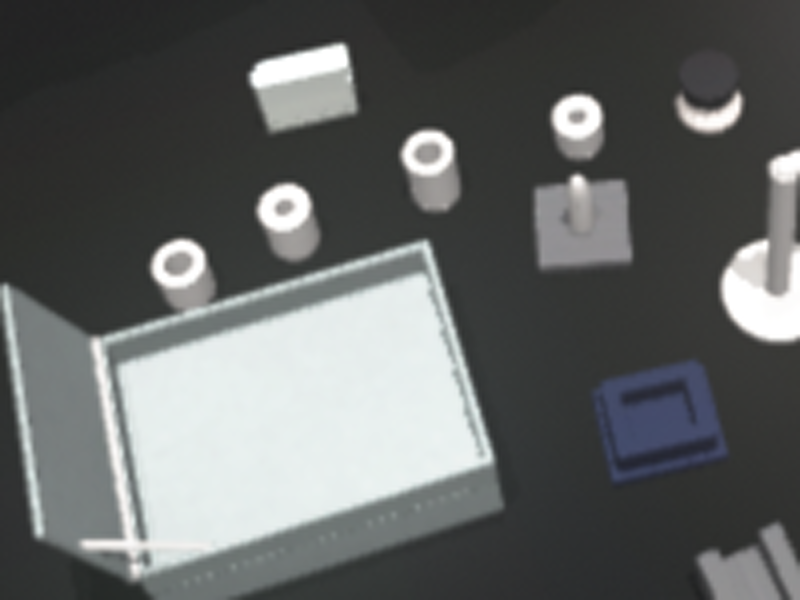

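View pics/c2.png

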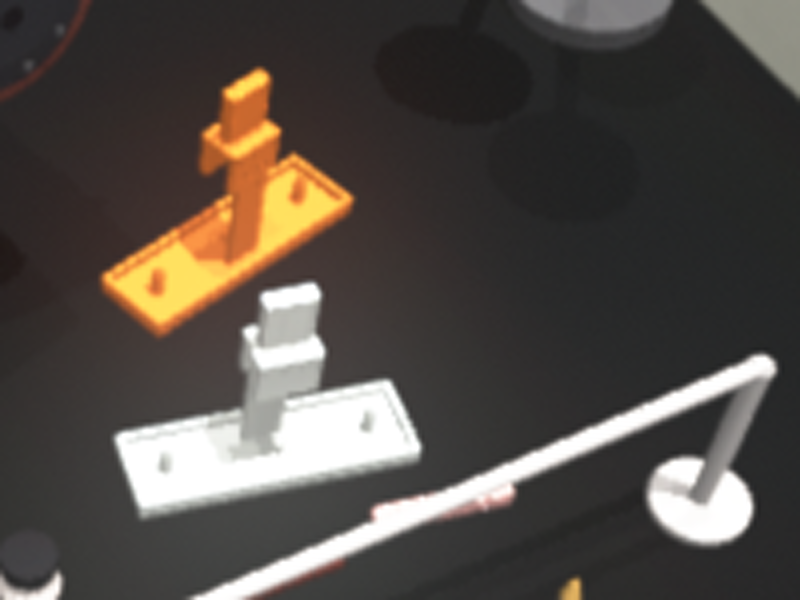

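View pics/c3.png

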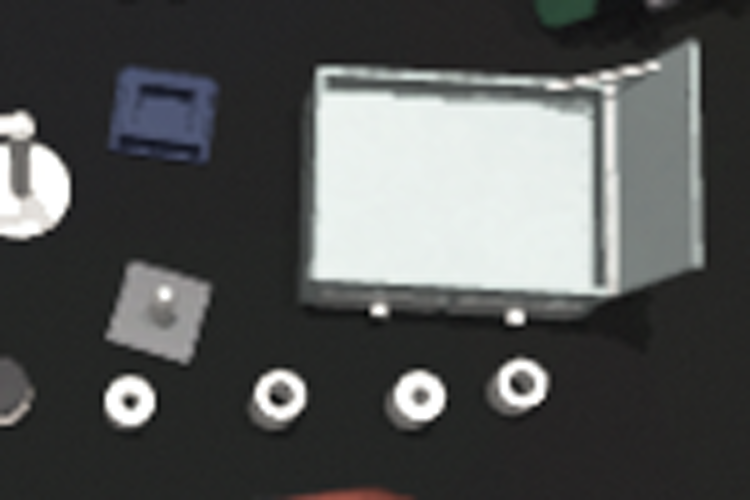

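View pics/c4.png

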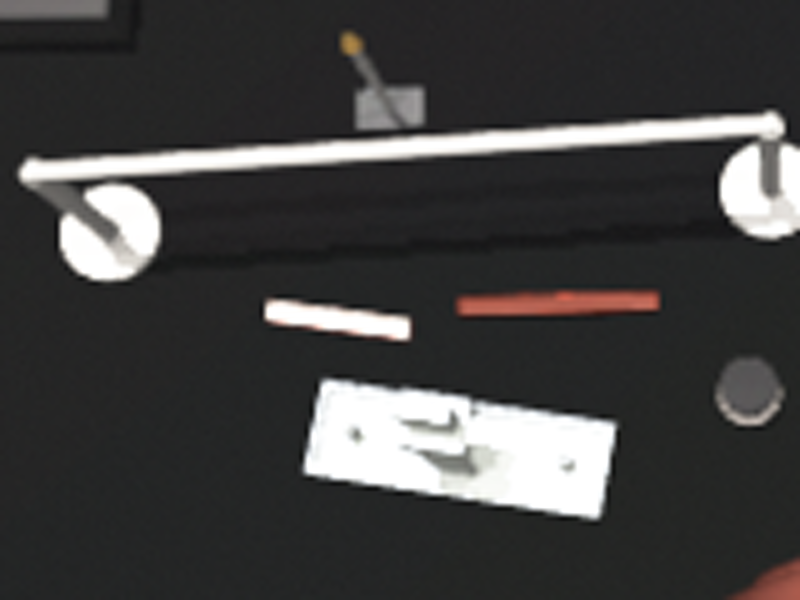

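Run:
```python
from h import *
for n,box in(("scene",(280,135,375,205)),("top",(150,185,235,230))):
    im,d=load(n,0); W=cloud(n,d); a,b,c,e=box
    S=W[b:e,a:c].reshape(-1,3); C=im[b:e,a:c].reshape(-1,3)
    ok=np.isfinite(S[:,2])&(S[:,2]>4)&(C.min(1)>60); S=S[ok]
    tr=S[S[:,2]<25]; r=cv2.minAreaRect(tr[:,:2].astype(np.float32)); print(n,"tray rect",np.round(r[0],1),np.round(r[1],1),round(r[2],1),"z",np.percentile(tr[:,2],[5,50,95]).round(1))
    for lo,hi in((25,80),(85,112),(116,128),(128,160),(160,175)):
        q=S[(S[:,2]>lo)&(S[:,2]<hi)]
        if len(q)>3: print(lo,hi,len(q),"mean",q.mean(0).round(1),"min",q.min(0).round(1),"max",q.max(0).round(1))
# rail
for n,poly in(("scene",[(280,180),(460,150),(460,200),(290,240)]),("top",[(100,140),(260,140),(260,160),(100,165)])):
    im,d=load(n,0); W=cloud(n,d); m=np.zeros(d.shape,np.uint8); cv2.fillPoly(m,[np.array(poly)],1)
    S=W[(m>0)&(W[...,2]>150)&(W[...,2]<162)]; print(n,"rail",len(S)); 
    i,j=S[:,1].argmin(),S[:,1].argmax(); k=np.polyfit(S[:,1],S[:,0],1); print(S[i].round(1),S[j].round(1),"x=%.4f y+%.1f"%tuple(k),S[:,2].max().round(1))
# pointer: brass
px=[]
for n,box in(("scene",(380,205,415,255)),("top",(160,115,190,150))):
    im,d=load(n,0); W=cloud(n,d);a,b,c,e=box
    h=cv2.cvtColor(im,cv2.COLOR_BGR2HSV); m=(h[...,1]>110)&(h[...,2]>70); mm=np.zeros_like(m);mm[b:e,a:c]=m[b:e,a:c]
    v,u=np.nonzero(mm); print(n,"brass",u.min(),u.max(),v.min(),v.max(),np.nanmedian(W[mm],0)); 
    i=v.argmin();px.append((n,u[v==v.min()].mean()+.0,float(v.min())))
print(px,two(px), [ray(*p,145) for p in px])
# pin
for n,box in(("scene",(222,230,250,258)),("top",(268,170,294,194))):
    im,d=load(n,0); W=cloud(n,d);a,b,c,e=box; S=W[b:e,a:c].reshape(-1,3)
    f=S[(S[:,2]>6)&(S[:,2]<18)]; r=cv2.minAreaRect(f[:,:2].astype(np.float32)); p=S[(S[:,2]>52)&(S[:,2]<72)]; p2=S[(S[:,2]>20)&(S[:,2]<52)]
    print(n,"foot",r,"nose",len(p),p.mean(0).round(1),p2.mean(0).round(1))
# cabinet
for n,box in(("scene",(90,245,220,350)),("top",(305,128,395,188))):
    im,d=load(n,0); W=cloud(n,d);a,b,c,e=box; S=W[b:e,a:c].reshape(-1,3)
    f=S[(S[:,2]>38)&(S[:,2]<48)]; r=cv2.minAreaRect(f[:,:2].astype(np.float32)); f2=S[(S[:,2]>65)&(S[:,2]<74)];
    print(n,"floor",r,"rim",cv2.minAreaRect(f2[:,:2].astype(np.float32)))
```

```text
scene tray rect [388.1 199.3] [240.4 260.6] 66.7 z [ 4.5  8.1 17.1]
25 80 97 mean [412.5 170.3  39.6] min [263.1  91.4  25.2] max [452.9 250.3  76.7]
85 112 116 mean [445.8 166.1  99. ] min [414.  145.9  85.8] max [458.9 190.6 111.9]
116 128 124 mean [442.4 166.3 122. ] min [416.4 146.8 116.1] max [455.  190.3 127.8]
128 160 262 mean [529.6 162.  150.3] min [426.  110.5 128.2] max [615.9 194.8 159.9]
160 175 72 mean [442.8 169.6 166.2] min [424.4 140.1 160. ] max [611.6 191.4 171.4]
top tray rect [457.4 180.1] [230.4 111.8] 80.5 z [ 4.5  7.9 16. ]
25 80 33 mean [421.8 173.3  41.8] min [413.6  95.7  25.3] max [447.4 250.3  77.9]
85 112 20 mean [419.9 169.4  99.4] min [412.8 148.9  85.2] max [445.6 196.3 110.2]
116 128 85 mean [428.8 170.9 121.7] min [413.6 149.5 116.4] max [450.2 196.4 127.6]
128 160 27 mean [427.5 166.6 145.1] min [422.5 154.4 128.5] max [434.8 188.6 159.2]
160 175 47 mean [432.2 172.7 166.5] min [425.1 155.1 160.2] max [438.6 191.3 171.1]
scene rail 848
[622.6 -41.6 155.4] [595.  428.  153.4] x=-0.0545 y+618.8 161.2
top rail 530
[623.3 -47.  150.4] [593.4 430.8 151.
[... 437 characters left out ...]
.50303268432617, 61.562103271484375), 70.3587646484375) nose 29 [ 530.5 -142.4   58.2] [ 533.1 -143.8   35.6]
top foot ((525.189208984375, -137.9589080810547), (63.26214599609375, 62.631004333496094), 70.5555648803711) nose 14 [ 523.9 -140.4   58.8] [ 521.7 -137.2   36.8]
scene floor ((571.1151733398438, -344.4065246582031), (198.76376342773438, 217.43023681640625), 86.14257049560547) rim ((602.6054077148438, -348.68109130859375), (204.03073120117188, 153.7909698486328), 85.9859619140625)
top floor ((598.31103515625, -343.5380859375), (198.1748809814453, 151.37489318847656), 85.9798355102539) rim ((600.0093383789062, -346.843994140625), (205.5207061767578, 151.55319213867188), 86.4091796875)
```

Run:
```python
from h import *
def c1(U,V): return ("scene",(U+.5)/4-.5+90,(V+.5)/4-.5+190)
def c2(U,V): return ("scene",(U+.5)/4-.5+260,(V+.5)/4-.5+70)
def c3(U,V): return ("top",(U+.5)/5-.5+250,(V+.5)/5-.5+120)
def c4(U,V): return ("top",(U+.5)/5-.5+100,(V+.5)/5-.5+120)
for nm,a,b,z in(("d",c1(577,118),c3(130,401),30),("a",c1(428,152),c3(280,395),48),("b",c1(285,207),c3(419,396),42),("c",c1(180,262),c3(521,384),36),("nose",c1(577,180),c3(164,293),64),("postL",c2(367,411),c4(356,433),32),("postR",c2(166,451),c4(567,465),32),("cabNW? far-left rim",c1(428,243),c3(318,283),70),("cab far right",c1(492,464),c3(320,68),70),("cab 3",c1(98,340),c3(607,291),70)):
    print(nm,two([a,b]).round(1),ray(*a,z).round(1),ray(*b,z).round(1))
T=[ray(*c4(*p),14)[:2] for p in((320,380),(617,422),(602,518),(304,472))]; print("tray top",np.round(T,1).tolist(),np.mean(T,0))
S=[ray(*c2(*p),14)[:2] for p in((116,437),(390,380),(420,445),(140,507))]; print("tray scene",np.round(S,1).tolist(),np.mean(S,0))
for n,box in(("scene",(280,135,375,205)),("top",(150,185,235,230))):
    im,d=load(n,0); W=cloud(n,d); a,b,c,e=box; S=W[b:e,a:c].reshape(-1,3);S=S[(abs(S[:,1]-170)<40)&(abs(S[:,0]-432)<30)]
    for lo,hi in((30,80),(88,112),(119,127),(130,160),(162,172)):
        q=S[(S[:,2]>lo)&(S[:,2]<hi)]; print(n,lo,len(q),np.percentile(q,[5,50,95],axis=0).round(1).tolist())
```

```text
d [ 460.3 -118.8   25. ] [ 463.4 -119.8   30. ] [ 459.4 -118.4   30. ]
a [ 459.2 -219.4   44.9] [ 461.2 -219.8   48. ] [ 458.7 -218.7   48. ]
b [ 458.3 -314.9   38.6] [ 460.4 -315.1   42. ] [ 457.7 -313.9   42. ]
c [ 466.7 -386.3   32.6] [ 468.8 -386.1   36. ] [ 466.1 -385.3   36. ]
nose [ 527.2 -141.8   62.2] [ 528.1 -142.6   64. ] [ 526.9 -141.3   64. ]
postL [444.1 242.6  24. ] [449.6 239.8  32. ] [442.2 239.6  32. ]
postR [419.5  97.2  23.9] [425.2  94.8  32. ] [418.   95.5  32. ]
cabNW? far-left rim [ 532.9 -243.7   63.3] [ 537.4 -242.3   70. ] [ 530.8 -244.5   70. ]
cab far right [ 684.6 -253.7   66.3] [ 686.2 -254.    70. ] [ 683.2 -253.1   70. ]
cab 3 [ 522.3 -439.6   69.3] [ 522.3 -440.6   70. ] [ 522.3 -438.2   70. ]
tray top [[483.0, 269.8], [450.3, 63.1], [383.7, 73.2], [418.6, 278.6]] [433.90155491 171.17324202]
tray scene [[387.6, 74.8], [419.2, 278.8], [479.7, 268.1], [449.9, 64.0]] [434.07468761 171.44061086]
scene 30 63 [[416.6, 158.6, 31.1], [422.3, 166.2, 43.4], [427.1, 185.3, 71.5]]
scene 88 111 [[418.9, 148.4, 89.6], [449.6, 164.1, 98.5], [454.8, 186.8, 110.3]]
scene 119 97 [[420.1, 149.4, 119.7], [442.8, 164.5, 122.6], [452.0, 188.4, 126.1]]
scene 130 116 [[430.3, 153.5, 131.1], [439.4, 169.2, 145.6], [442.9, 186.3, 159.2]]
scene 162 62 [[428.5, 154.1, 163.3], [434.8, 171.3, 167.0], [441.9, 186.7, 170.2]]
top 30 19 [[413.6, 162.1, 34.1], [415.3, 173.4, 49.7], [417.8, 190.1, 76.7]]
top 88 17 [[413.1, 149.3, 90.7], [416.2, 165.0, 102.5], [443.4, 196.1, 109.4]]
top 119 75 [[414.4, 152.6, 119.2], [424.0, 170.9, 122.0], [449.4, 193.6, 125.0]]
top 130 23 [[424.5, 154.8, 134.9], [427.3, 162.5, 148.7], [432.9, 185.2, 158.6]]
top 162 45 [[425.7, 157.3, 164.3], [431.7, 172.7, 166.4], [438.3, 188.3, 170.3]]
```

Emit:
apply_moves:
  moves:
    - {"x": 0.0237, "y": 0.0229, "z": -0.004, "wz": 0.1023, "fingers": -0.22}
    - {"x": 0.0237, "y": 0.0229, "z": -0.004, "wz": 0.1023, "fingers": -0.22}
    - {"x": 0.0237, "y": 0.0229, "z": -0.004, "wz": 0.1023, "fingers": -0.22}
    - {"x": 0.0237, "y": 0.0229, "z": -0.004, "wz": 0.1023, "fingers": -0.22}
    - {"x": 0.0237, "y": 0.0229, "z": -0.004, "wz": 0.1023, "fingers": -0.22}
    - {"x": 0.0237, "y": 0.0229, "z": -0.004, "wz": 0.1023, "fingers": -0.22}
    - {"x": 0.0237, "y": 0.0229, "z": -0.004, "wz": 0.1023, "fingers": -0.22}
    - {"x": 0.0237, "y": 0.0229, "z": -0.004, "wz": 0.1023, "fingers": -0.22}
    - {"x": 0.0237, "y": 0.0229, "z": -0.004, "wz": 0.1023, "fingers": -0.22}
    - {"x": 0.0237, "y": 0.0229, "z": -0.004, "wz": 0.1023, "fingers": -0.22}
    - {"x": 0.0237, "y": 0.0229, "z": -0.004, "wz": 0.1023, "fingers": -0.22}
    - {"x": 0.0237, "y": 0.0229, "z": -0.004, "wz": 0.1023, "fingers": -0.22}
    - {"fingers": -0.22}
    - {"fingers": -0.22}
  grip_force: 40

```text
$.moves[0]: bad value
```

```bash
cat > look.py <<'E'
import sys
from h import *
tag=sys.argv[1]
from scipy.spatial.transform import Rotation as Ro
s=env.get_state(); q=Ro.from_quat(s["tcp_rot"]).as_matrix(); print("t",round(s["clock"],2),s["tcp_pos"].round(1),"jaw",np.arctan2(q[1,0],q[0,0]).round(3),"zax",q[:,2].round(3),"F",s["contact_force"].round(1),"gap",s["finger_gap"].round(1),"q",s["q"].round(2))
for n in("scene","top"):
    im,d=snap(n,tag)
    if len(sys.argv)>2: b=[int(v) for v in sys.argv[2 if n=="scene" else 3].split(",")]; crop(im,f"{n}_{tag}",*b[:4],b[4])
E
python3 look.py s1 90,170,290,320,4 240,120,400,220,5
```

```text
Traceback (most recent call last):
  File "look.py", line 5, in <module>
    s=env.get_state(); q=Ro.from_quat(s["tcp_rot"]).as_matrix(); print("t",round(s["clock"],2),s["tcp_pos"].round(1),"jaw",np.arctan2(q[1,0],q[0,0]).round(3),"zax",q[:,2].round(3),"F",s["contact_force"].round(1),"gap",s["finger_gap"].round(1),"q",s["q"].round(2))
                                                                                                                                                                                                                          ^^^^^^^^^^^^^^^^^^^^^
AttributeError: 'float' object has no attribute 'round'
```

Emit:
apply_moves:
  moves:
    - {"wx": 0, "wy": 0, "wz": 0.1023, "x": 0.0237, "y": 0.0229, "z": -0.004, "fingers": -0.22}
    - {"wx": 0, "wy": 0, "wz": 0.1023, "x": 0.0237, "y": 0.0229, "z": -0.004, "fingers": -0.22}
    - {"wx": 0, "wy": 0, "wz": 0.1023, "x": 0.0237, "y": 0.0229, "z": -0.004, "fingers": -0.22}
    - {"wx": 0, "wy": 0, "wz": 0.1023, "x": 0.0237, "y": 0.0229, "z": -0.004, "fingers": -0.22}
    - {"wx": 0, "wy": 0, "wz": 0.1023, "x": 0.0237, "y": 0.0229, "z": -0.004, "fingers": -0.22}
    - {"wx": 0, "wy": 0, "wz": 0.1023, "x": 0.0237, "y": 0.0229, "z": -0.004, "fingers": -0.22}
    - {"wx": 0, "wy": 0, "wz": 0.1023, "x": 0.0237, "y": 0.0229, "z": -0.004, "fingers": -0.22}
    - {"wx": 0, "wy": 0, "wz": 0.1023, "x": 0.0237, "y": 0.0229, "z": -0.004, "fingers": -0.22}
    - {"wx": 0, "wy": 0, "wz": 0.1023, "x": 0.0237, "y": 0.0229, "z": -0.004, "fingers": -0.22}
    - {"wx": 0, "wy": 0, "wz": 0.1023, "x": 0.0237, "y": 0.0229, "z": -0.004, "fingers": -0.22}
    - {"wx": 0, "wy": 0, "wz": 0.1023, "x": 0.0237, "y": 0.0229, "z": -0.004, "fingers": -0.22}
    - {"wx": 0, "wy": 0, "wz": 0.1023, "x": 0.0237, "y": 0.0229, "z": -0.004, "fingers": -0.22}
    - {"wx": 0, "wy": 0, "wz": 0, "x": 0, "y": 0, "z": 0, "fingers": -0.22}
    - {"wx": 0, "wy": 0, "wz": 0, "x": 0, "y": 0, "z": 0, "fingers": -0.22}
  grip_force: 40

```text
clock: 1.27
tcp_pos: [461.4, -218.2, 182.7]
tcp_rot: [1.0, 0.001, -0.001, -0.0]
contact_force: [0.1, 0.5, 2.0]
finger_gap: 52.3
```

```bash
sed -i 's/s\["finger_gap"\].round(1)/round(float(s["finger_gap"]),1)/' look.py
python3 look.py s1 90,170,290,320,4 240,120,400,220,5
```

```text
t 1.27 [ 461.4 -218.2  182.7] jaw 0.002 zax [-0.001  0.001 -1.   ] F [0.1 0.5 2. ] gap 52.3 q [-0.59  0.3  -0.28  1.   -0.    0.98]
```

View images.

View pics/scene_s1.png

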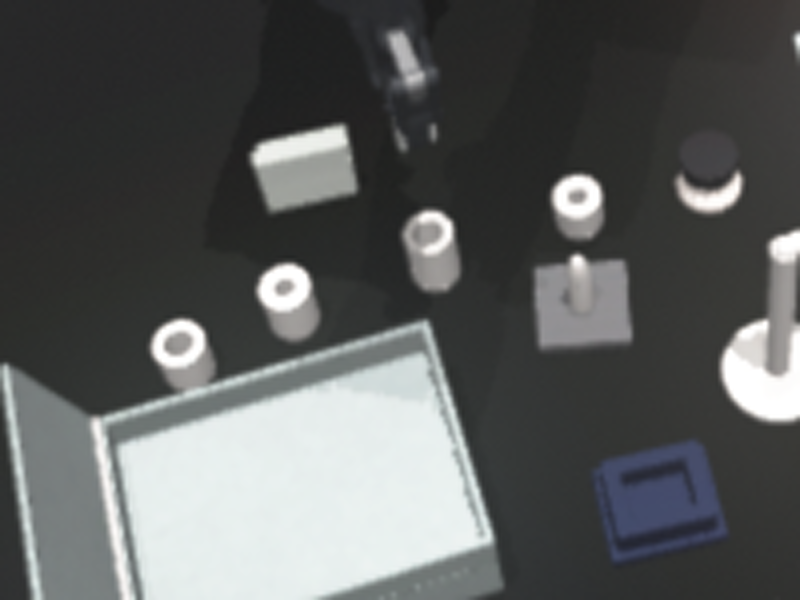

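View pics/top_s1.png

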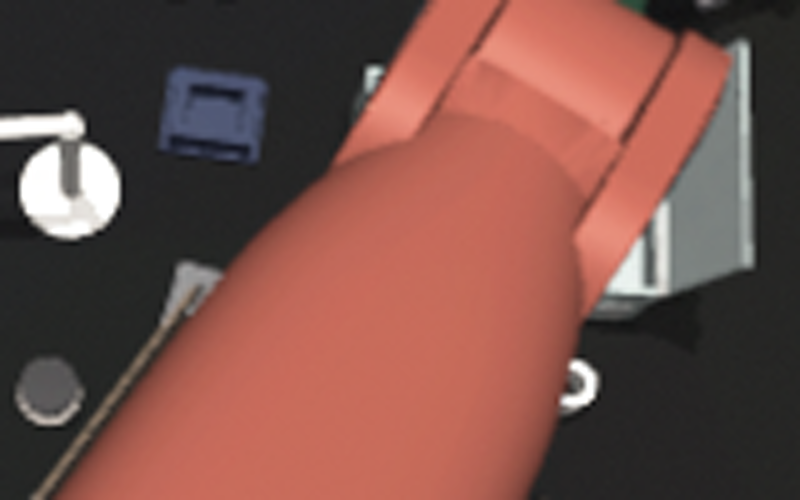

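Run:
```python
from h import *
for X in ([435,-218,187],[487.5,-218,187],[428,-218,187],[494,-218,187],[461.4,-218,182.7]):
    u,v=proj("scene",X); print(X,(u-90+.5)*4-.5,(v-170+.5)*4-.5)
```

```text
[435, -218, 187] 388.53376171456694 69.45833724673025
[487.5, -218, 187] 416.34443658078567 136.3111358944018
[428, -218, 187] 384.93511122511916 60.807707309423904
[494, -218, 187] 419.8918420112195 144.8385801978311
[461.4, -218, 182.7] 403.3008934470138 106.99714703218683
```

Emit:
apply_moves:
  moves:
    - {"wx": 0, "wy": 0, "wz": 0, "x": 0, "y": -0.001, "z": -0.02, "fingers": -0.22}
    - {"wx": 0, "wy": 0, "wz": 0, "x": 0, "y": 0, "z": -0.02, "fingers": -0.22}
    - {"wx": 0, "wy": 0, "wz": 0, "x": 0, "y": 0, "z": -0.02, "fingers": -0.22}
    - {"wx": 0, "wy": 0, "wz": 0, "x": 0, "y": 0, "z": -0.02, "fingers": -0.22}
    - {"wx": 0, "wy": 0, "wz": 0, "x": 0, "y": 0, "z": -0.02, "fingers": -0.22}
    - {"wx": 0, "wy": 0, "wz": 0, "x": 0, "y": 0, "z": -0.02, "fingers": -0.22}
    - {"wx": 0, "wy": 0, "wz": 0, "x": 0, "y": 0, "z": -0.02, "fingers": -0.22}
    - {"wx": 0, "wy": 0, "wz": 0, "x": 0, "y": 0, "z": -0.02, "fingers": -0.22}
    - {"wx": 0, "wy": 0, "wz": 0, "x": 0, "y": 0, "z": -0.011, "fingers": -0.22}
    - {"wx": 0, "wy": 0, "wz": 0, "x": 0, "y": 0, "z": 0, "fingers": -0.22}
    - {"wx": 0, "wy": 0, "wz": 0, "x": 0, "y": 0, "z": 0, "fingers": 1}
    - {"wx": 0, "wy": 0, "wz": 0, "x": 0, "y": 0, "z": 0, "fingers": 1}
    - {"wx": 0, "wy": 0, "wz": 0, "x": 0, "y": 0, "z": 0, "fingers": 1}
    - {"wx": 0, "wy": 0, "wz": 0, "x": 0, "y": 0, "z": 0, "fingers": 1}
    - {"wx": 0, "wy": 0, "wz": 0, "x": 0, "y": 0, "z": 0, "fingers": 1}
    - {"wx": 0, "wy": 0, "wz": 0, "x": 0, "y": 0, "z": 0, "fingers": 1}

```text
clock: 2.7
tcp_pos: [461.4, -221.2, 13.1]
tcp_rot: [1.0, -0.0, 0.001, 0.001]
contact_force: [-1.8, -1.0, 6.5]
finger_gap: 31.5
```

```bash
python3 look.py s2 90,170,290,320,4 240,120,400,220,5
```

```text
t 2.7 [ 461.4 -221.2   13.1] jaw -0.0 zax [ 0.001 -0.001 -1.   ] F [-1.8 -1.   6.5] gap 31.5 q [-0.59  0.5  -0.49  0.58 -0.    0.98]
```

View pics/scene_s2.png

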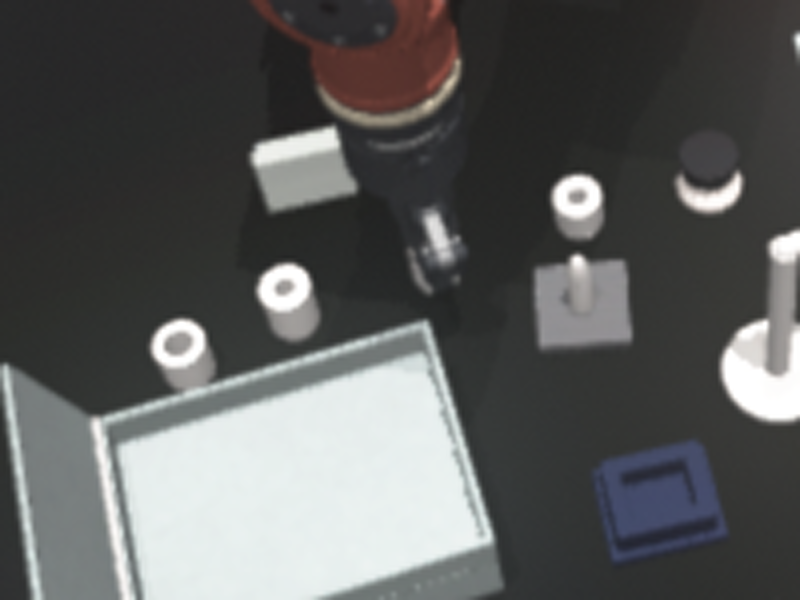

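Emit:
apply_moves:
  moves:
    - {"wx": 0, "wy": 0, "wz": 0, "x": 0, "y": 0, "z": 0.015, "fingers": 1}
    - {"wx": 0, "wy": 0, "wz": 0, "x": 0, "y": 0, "z": 0.03, "fingers": 1}
    - {"wx": 0, "wy": 0, "wz": 0, "x": 0, "y": 0, "z": 0.03, "fingers": 1}
    - {"wx": 0, "wy": 0, "wz": 0, "x": 0, "y": 0, "z": 0.025, "fingers": 1}
    - {"wx": 0, "wy": 0, "wz": 0, "x": 0.011, "y": 0.0129, "z": 0, "fingers": 1}
    - {"wx": 0, "wy": 0, "wz": 0, "x": 0.011, "y": 0.0129, "z": 0, "fingers": 1}
    - {"wx": 0, "wy": 0, "wz": 0, "x": 0.011, "y": 0.0129, "z": 0, "fingers": 1}
    - {"wx": 0, "wy": 0, "wz": 0, "x": 0.011, "y": 0.0129, "z": 0, "fingers": 1}
    - {"wx": 0, "wy": 0, "wz": 0, "x": 0.011, "y": 0.0129, "z": 0, "fingers": 1}
    - {"wx": 0, "wy": 0, "wz": 0, "x": 0.011, "y": 0.0129, "z": 0, "fingers": 1}
    - {"wx": 0, "wy": 0, "wz": 0, "x": 0, "y": 0, "z": -0.015, "fingers": 1}
    - {"wx": 0, "wy": 0, "wz": 0, "x": 0, "y": 0, "z": -0.01, "fingers": 1}
    - {"wx": 0, "wy": 0, "wz": 0, "x": 0, "y": 0, "z": 0, "fingers": 1}
    - {"wx": 0, "wy": 0, "wz": 0, "x": 0, "y": 0, "z": 0, "fingers": 1}

```text
clock: 3.97
tcp_pos: [525.9, -143.2, 86.7]
tcp_rot: [1.0, -0.0, -0.001, -0.0]
contact_force: [-0.4, 0.5, -0.9]
finger_gap: 31.6
```

```bash
python3 look.py s3 170,190,290,280,6 240,120,400,220,5
```

```text
t 3.97 [ 525.9 -143.2   86.7] jaw -0.001 zax [-0.002  0.001 -1.   ] F [-0.4  0.5 -0.9] gap 31.6 q [-0.4   0.45 -0.32  0.8  -0.    1.17]
```

View pics/scene_s3.png

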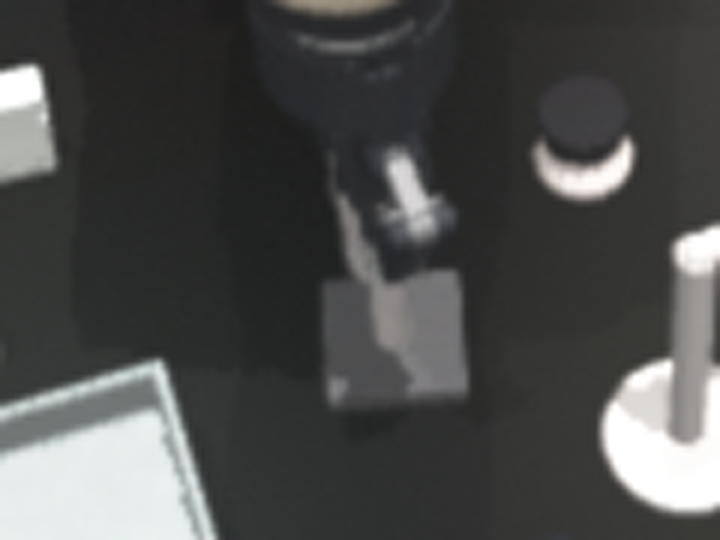

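Emit:
apply_moves:
  moves:
    - {"wx": 0, "wy": 0, "wz": 0, "x": 0.001, "y": 0, "z": -0.008, "fingers": 1}
    - {"wx": 0, "wy": 0, "wz": 0, "x": 0, "y": 0, "z": -0.006, "fingers": 1}
    - {"wx": 0, "wy": 0, "wz": 0, "x": 0, "y": 0, "z": -0.004, "fingers": 1}
    - {"wx": 0, "wy": 0, "wz": 0, "x": 0, "y": 0, "z": -0.004, "fingers": 1}
    - {"wx": 0, "wy": 0, "wz": 0, "x": 0, "y": 0, "z": -0.004, "fingers": 1}
    - {"wx": 0, "wy": 0, "wz": 0, "x": 0, "y": 0, "z": 0, "fingers": 1}

```text
clock: 4.57
tcp_pos: [527.3, -143.1, 60.4]
tcp_rot: [1.0, -0.0, -0.001, -0.0]
contact_force: [-0.9, 0.6, -1.2]
finger_gap: 31.5
```

Emit:
apply_moves:
  moves:
    - {"wx": 0, "wy": 0, "wz": 0, "x": 0, "y": 0, "z": -0.006, "fingers": 1}
    - {"wx": 0, "wy": 0, "wz": 0, "x": 0, "y": 0, "z": -0.006, "fingers": 1}
    - {"wx": 0, "wy": 0, "wz": 0, "x": 0, "y": 0, "z": -0.006, "fingers": 1}
    - {"wx": 0, "wy": 0, "wz": 0, "x": 0, "y": 0, "z": -0.006, "fingers": 1}
    - {"wx": 0, "wy": 0, "wz": 0, "x": 0, "y": 0, "z": -0.005, "fingers": 1}
    - {"wx": 0, "wy": 0, "wz": 0, "x": 0, "y": 0, "z": -0.004, "fingers": 1}
    - {"wx": 0, "wy": 0, "wz": 0, "x": 0, "y": 0, "z": 0, "fingers": 1}
    - {"wx": 0, "wy": 0, "wz": 0, "x": 0, "y": 0, "z": 0, "fingers": 1}

```text
clock: 5.23
tcp_pos: [527.7, -143.2, 28.1]
tcp_rot: [1.0, -0.0, -0.0, -0.0]
contact_force: [-0.4, -0.7, -1.1]
finger_gap: 31.7
```

Emit:
apply_moves:
  moves:
    - {"wx": 0, "wy": 0, "wz": 0, "x": 0, "y": 0, "z": -0.002, "fingers": 1}
    - {"wx": 0, "wy": 0, "wz": 0, "x": 0, "y": 0, "z": -0.0015, "fingers": 1}
    - {"wx": 0, "wy": 0, "wz": 0, "x": 0, "y": 0, "z": 0, "fingers": 1}
    - {"wx": 0, "wy": 0, "wz": 0, "x": 0, "y": 0, "z": 0, "fingers": 1}

```text
clock: 5.57
tcp_pos: [528.2, -143.4, 25.2]
tcp_rot: [1.0, -0.0, 0.0, 0.0]
contact_force: [-1.4, 0.6, 3.4]
finger_gap: 31.6
```

Emit:
apply_moves:
  moves:
    - {"wx": 0, "wy": 0, "wz": 0, "x": 0, "y": 0, "z": -0.001, "fingers": 1}
    - {"wx": 0, "wy": 0, "wz": 0, "x": 0, "y": 0, "z": 0, "fingers": 0.1}
    - {"wx": 0, "wy": 0, "wz": 0, "x": 0, "y": 0, "z": 0, "fingers": 0.1}
    - {"wx": 0, "wy": 0, "wz": 0, "x": 0, "y": 0, "z": 0, "fingers": 0.1}
    - {"wx": 0, "wy": 0, "wz": 0, "x": 0, "y": 0, "z": 0, "fingers": 0.1}

```text
clock: 5.98
tcp_pos: [527.8, -143.3, 23.7]
tcp_rot: [1.0, -0.0, -0.0, -0.0]
contact_force: [0.1, 0.5, -0.0]
finger_gap: 38.2
```

```bash
python3 look.py s4 170,190,290,280,6 240,120,400,220,5
```

```text
t 5.98 [ 527.8 -143.3   23.7] jaw -0.0 zax [-0.  0. -1.] F [ 0.1  0.5 -0. ] gap 38.2 q [-0.4   0.53 -0.38  0.65  0.    1.17]
```

View pics/scene_s4.png

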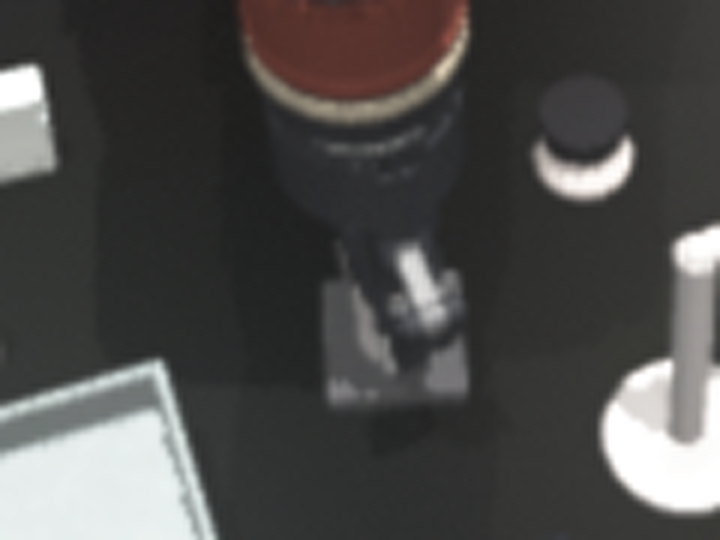

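Emit:
apply_moves:
  moves:
    - {"wx": 0, "wy": 0, "wz": 0, "x": 0, "y": 0, "z": 0, "fingers": 1}
    - {"wx": 0, "wy": 0, "wz": 0, "x": 0, "y": 0, "z": 0, "fingers": 1}
    - {"wx": 0, "wy": 0, "wz": 0, "x": 0, "y": 0, "z": 0, "fingers": 1}
    - {"wx": 0, "wy": 0, "wz": 0, "x": 0, "y": 0, "z": 0.02, "fingers": 1}
    - {"wx": 0, "wy": 0, "wz": 0, "x": 0, "y": 0, "z": 0.022, "fingers": 1}
    - {"wx": 0, "wy": 0, "wz": 0, "x": 0, "y": 0, "z": 0.022, "fingers": 1}
    - {"wx": 0, "wy": 0, "wz": 0, "x": 0, "y": 0, "z": 0.022, "fingers": 1}
    - {"wx": 0, "wy": 0, "wz": -0.0163, "x": -0.0107, "y": 0.024, "z": 0, "fingers": 1}
    - {"wx": 0, "wy": 0, "wz": -0.0163, "x": -0.0107, "y": 0.024, "z": 0, "fingers": 1}
    - {"wx": 0, "wy": 0, "wz": -0.0163, "x": -0.0107, "y": 0.024, "z": 0, "fingers": 1}
    - {"wx": 0, "wy": 0, "wz": -0.0163, "x": -0.0107, "y": 0.024, "z": 0, "fingers": 1}
    - {"wx": 0, "wy": 0, "wz": -0.0163, "x": -0.0107, "y": 0.024, "z": 0, "fingers": 1}
    - {"wx": 0, "wy": 0, "wz": -0.0163, "x": -0.0107, "y": 0.024, "z": 0, "fingers": 1}
    - {"wx": 0, "wy": 0, "wz": -0.0163, "x": -0.0107, "y": 0.024, "z": 0, "fingers": 1}
    - {"wx": 0, "wy": 0, "wz": -0.0163, "x": -0.0107, "y": 0.024, "z": 0, "fingers": 1}
    - {"wx": 0, "wy": 0, "wz": -0.0163, "x": -0.0107, "y": 0.024, "z": 0, "fingers": 1}
    - {"wx": 0, "wy": 0, "wz": -0.0163, "x": -0.0107, "y": 0.024, "z": 0, "fingers": 1}
    - {"wx": 0, "wy": 0, "wz": 0, "x": 0, "y": 0, "z": 0, "fingers": 1}
    - {"wx": 0, "wy": 0, "wz": 0, "x": 0, "y": 0, "z": 0, "fingers": 1}

```text
clock: 7.67
tcp_pos: [420.3, 97.6, 109.7]
tcp_rot: [0.997, -0.08, -0.0, 0.0]
contact_force: [0.2, -0.8, -0.4]
finger_gap: 31.5
```

```bash
python3 look.py s5 270,110,390,200,6 100,120,260,240,5
```

```text
t 7.67 [420.3  97.6 109.7] jaw -0.161 zax [-0. -0. -1.] F [ 0.2 -0.8 -0.4] gap 31.5 q [ 0.06  0.23 -0.58  0.75 -0.    1.79]
```

View pics/scene_s5.png

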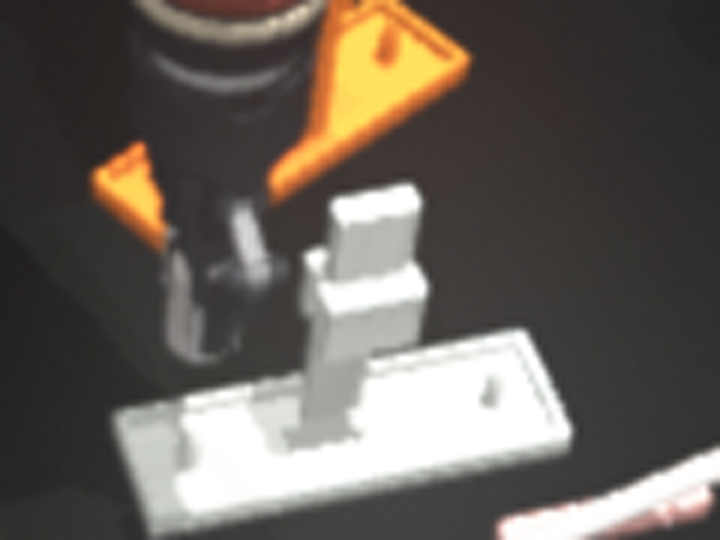

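Emit:
apply_moves:
  moves:
    - {"wx": 0, "wy": 0, "wz": 0, "x": 0.0005, "y": 0, "z": -0.02, "fingers": 1}
    - {"wx": 0, "wy": 0, "wz": 0, "x": 0, "y": 0, "z": -0.02, "fingers": 1}
    - {"wx": 0, "wy": 0, "wz": 0, "x": 0, "y": 0, "z": -0.015, "fingers": 1}
    - {"wx": 0, "wy": 0, "wz": 0, "x": 0, "y": 0, "z": -0.006, "fingers": 1}
    - {"wx": 0, "wy": 0, "wz": 0, "x": 0, "y": 0, "z": -0.006, "fingers": 1}
    - {"wx": 0, "wy": 0, "wz": 0, "x": 0, "y": 0, "z": -0.006, "fingers": 1}
    - {"wx": 0, "wy": 0, "wz": 0, "x": 0, "y": 0, "z": 0, "fingers": 1}
    - {"wx": 0, "wy": 0, "wz": 0, "x": 0, "y": 0, "z": 0, "fingers": 1}

```text
clock: 8.43
tcp_pos: [421.6, 96.6, 37.0]
tcp_rot: [0.997, -0.082, 0.0, -0.0]
contact_force: [0.7, 0.1, -1.5]
finger_gap: 31.4
```

Emit:
apply_moves:
  moves:
    - {"wx": 0, "wy": 0, "wz": 0, "x": 0, "y": 0, "z": -0.006, "fingers": 1}
    - {"wx": 0, "wy": 0, "wz": 0, "x": 0, "y": 0, "z": -0.006, "fingers": 1}
    - {"wx": 0, "wy": 0, "wz": 0, "x": 0, "y": 0, "z": -0.004, "fingers": 1}
    - {"wx": 0, "wy": 0, "wz": 0, "x": 0, "y": 0, "z": 0, "fingers": 1}
    - {"wx": 0, "wy": 0, "wz": 0, "x": 0, "y": 0, "z": 0, "fingers": 1}

```text
clock: 8.85
tcp_pos: [421.1, 96.8, 20.5]
tcp_rot: [0.997, -0.082, -0.0, 0.0]
contact_force: [0.0, -0.1, -0.9]
finger_gap: 31.5
```

Emit:
apply_moves:
  moves:
    - {"wx": 0, "wy": 0, "wz": 0, "x": 0, "y": 0, "z": -0.0015, "fingers": 1}
    - {"wx": 0, "wy": 0, "wz": 0, "x": 0, "y": 0, "z": 0, "fingers": 1}
    - {"wx": 0, "wy": 0, "wz": 0, "x": 0, "y": 0, "z": 0, "fingers": -0.22}
    - {"wx": 0, "wy": 0, "wz": 0, "x": 0, "y": 0, "z": 0, "fingers": -0.22}
    - {"wx": 0, "wy": 0, "wz": 0, "x": 0, "y": 0, "z": 0, "fingers": -0.22}
    - {"wx": 0, "wy": 0, "wz": 0, "x": 0, "y": 0, "z": 0, "fingers": -0.22}
    - {"wx": 0, "wy": 0, "wz": 0, "x": 0, "y": 0, "z": 0.01, "fingers": -0.22}
    - {"wx": 0, "wy": 0, "wz": 0, "x": 0, "y": 0, "z": 0.03, "fingers": -0.22}
    - {"wx": 0, "wy": 0, "wz": 0, "x": 0, "y": 0, "z": 0.03, "fingers": -0.22}
    - {"wx": 0, "wy": 0, "wz": 0, "x": 0, "y": 0, "z": 0.03, "fingers": -0.22}
    - {"wx": 0, "wy": 0, "wz": 0, "x": 0, "y": -0.03, "z": 0.01, "fingers": -0.22}
    - {"wx": 0, "wy": 0, "wz": 0, "x": 0, "y": -0.035, "z": 0.01, "fingers": -0.22}
    - {"wx": 0, "wy": 0, "wz": 0, "x": 0, "y": -0.035, "z": 0.01, "fingers": -0.22}
    - {"wx": 0, "wy": 0, "wz": 0, "x": 0, "y": 0, "z": 0, "fingers": -0.22}

```text
clock: 10.02
tcp_pos: [422.9, -8.0, 151.3]
tcp_rot: [0.996, -0.084, 0.002, 0.001]
contact_force: [1.5, 1.1, -0.3]
finger_gap: 52.3
```

```bash
python3 look.py s6 90,110,390,320,2.6 240,120,400,220,5 2>&1 || true; sed -i 's/\[int(v) for v/[float(v) for v/; s/\*b\[:4\]/*map(int,b[:4])/' look.py; ls pics | grep s6 || python3 look.py s6 90,110,390,320,2.6 100,120,400,240,2.6
```

```text
t 10.02 [422.9  -8.  151.3] jaw -0.167 zax [ 0.004 -0.003 -1.   ] F [ 1.5  1.1 -0.3] gap 52.3 q [-0.19  0.16 -0.55  0.86 -0.    1.55]
Traceback (most recent call last):
  File "look.py", line 8, in <module>
    if len(sys.argv)>2: b=[int(v) for v in sys.argv[2 if n=="scene" else 3].split(",")]; crop(im,f"{n}_{tag}",*b[:4],b[4])
                           ~~~^^^
ValueError: invalid literal for int() with base 10: '2.6'
t 10.07 [422.3  -5.8 150.4] jaw -0.168 zax [ 0.002 -0.001 -1.   ] F [ 0.2  0.2 -0.1] gap 52.0 q [-0.19  0.17 -0.55  0.86 -0.    1.55]
```

View pics/scene_s6.png

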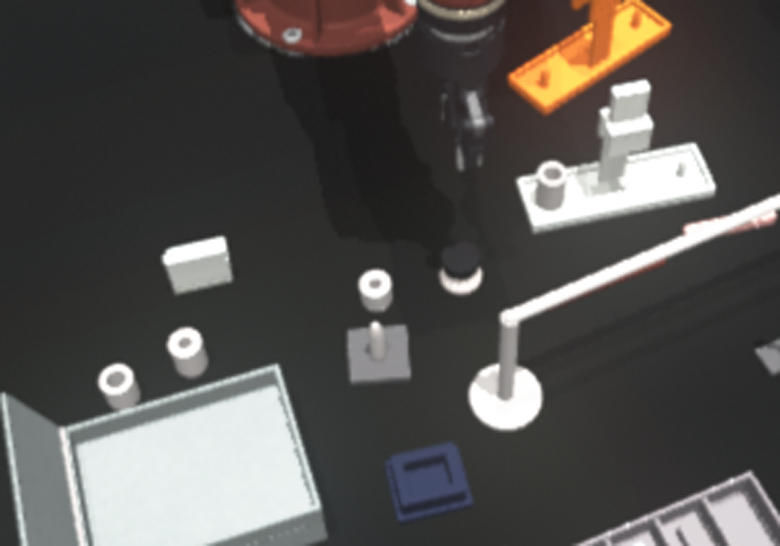

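Emit:
apply_moves:
  moves:
    - {"wx": 0, "wy": 0, "wz": 0.0139, "x": 0.0032, "y": -0.0257, "z": 0, "fingers": -0.22}
    - {"wx": 0, "wy": 0, "wz": 0.0139, "x": 0.0032, "y": -0.0257, "z": 0, "fingers": -0.22}
    - {"wx": 0, "wy": 0, "wz": 0.0139, "x": 0.0032, "y": -0.0257, "z": 0, "fingers": -0.22}
    - {"wx": 0, "wy": 0, "wz": 0.0139, "x": 0.0032, "y": -0.0257, "z": 0, "fingers": -0.22}
    - {"wx": 0, "wy": 0, "wz": 0.0139, "x": 0.0032, "y": -0.0257, "z": 0, "fingers": -0.22}
    - {"wx": 0, "wy": 0, "wz": 0.0139, "x": 0.0032, "y": -0.0257, "z": 0, "fingers": -0.22}
    - {"wx": 0, "wy": 0, "wz": 0.0139, "x": 0.0032, "y": -0.0257, "z": 0, "fingers": -0.22}
    - {"wx": 0, "wy": 0, "wz": 0.0139, "x": 0.0032, "y": -0.0257, "z": 0, "fingers": -0.22}
    - {"wx": 0, "wy": 0, "wz": 0.0139, "x": 0.0032, "y": -0.0257, "z": 0, "fingers": -0.22}
    - {"wx": 0, "wy": 0, "wz": 0.0139, "x": 0.0032, "y": -0.0257, "z": 0, "fingers": -0.22}
    - {"wx": 0, "wy": 0, "wz": 0.0139, "x": 0.0032, "y": -0.0257, "z": 0, "fingers": -0.22}
    - {"wx": 0, "wy": 0, "wz": 0.0139, "x": 0.0032, "y": -0.0257, "z": 0, "fingers": -0.22}
    - {"wx": 0, "wy": 0, "wz": 0, "x": 0, "y": 0, "z": -0.02, "fingers": -0.22}
    - {"wx": 0, "wy": 0, "wz": 0, "x": 0, "y": 0, "z": -0.02, "fingers": -0.22}
    - {"wx": 0, "wy": 0, "wz": 0, "x": 0, "y": 0, "z": 0, "fingers": -0.22}
    - {"wx": 0, "wy": 0, "wz": 0, "x": 0, "y": 0, "z": 0, "fingers": -0.22}

```text
clock: 11.5
tcp_pos: [459.4, -309.7, 108.2]
tcp_rot: [1.0, 0.002, -0.001, -0.001]
contact_force: [-0.3, 0.6, 1.6]
finger_gap: 52.4
```

```bash
python3 look.py s7 90,190,290,340,4 240,120,400,220,5
```

```text
t 11.5 [ 459.4 -309.7  108.2] jaw 0.005 zax [-0.002  0.002 -1.   ] F [-0.3  0.6  1.6] gap 52.4 q [-0.73  0.45 -0.27  0.86  0.    0.84]
```

View pics/scene_s7.png

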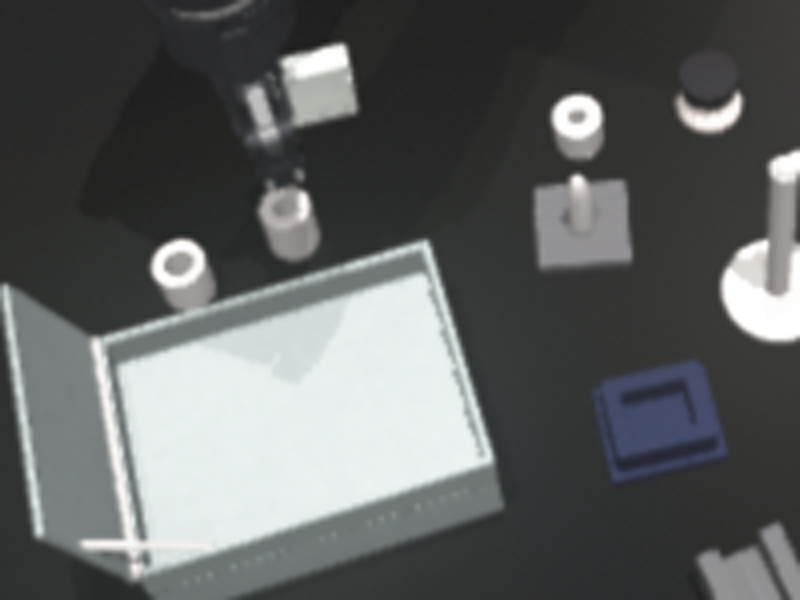

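Run:
```python
from h import *
for U,V,z in((250,72,55),(345,45,55),(268,130,0),(356,112,0),(350,62,55),(258,88,55)): print(ray("scene",(U+.5)/4-.5+90,(V+.5)/4-.5+190,z).round(0))
```

```text
[ 360. -308.   55.]
[ 364. -245.   55.]
[ 370. -309.    0.]
[ 380. -250.    0.]
[ 379. -246.   55.]
[ 375. -307.   55.]
```

Emit:
apply_moves:
  moves:
    - {"wx": 0, "wy": 0, "wz": 0, "x": 0.0005, "y": -0.0052, "z": -0.015, "fingers": -0.22}
    - {"wx": 0, "wy": 0, "wz": 0, "x": 0, "y": 0, "z": -0.02, "fingers": -0.22}
    - {"wx": 0, "wy": 0, "wz": 0, "x": 0, "y": 0, "z": -0.02, "fingers": -0.22}
    - {"wx": 0, "wy": 0, "wz": 0, "x": 0, "y": 0, "z": -0.02, "fingers": -0.22}
    - {"wx": 0, "wy": 0, "wz": 0, "x": 0, "y": 0, "z": -0.02, "fingers": -0.22}
    - {"wx": 0, "wy": 0, "wz": 0, "x": 0, "y": 0, "z": -0.001, "fingers": -0.22}
    - {"wx": 0, "wy": 0, "wz": 0, "x": 0, "y": 0, "z": 0, "fingers": 1}
    - {"wx": 0, "wy": 0, "wz": 0, "x": 0, "y": 0, "z": 0, "fingers": 1}
    - {"wx": 0, "wy": 0, "wz": 0, "x": 0, "y": 0, "z": 0, "fingers": 1}
    - {"wx": 0, "wy": 0, "wz": 0, "x": 0, "y": 0, "z": 0, "fingers": 1}
    - {"wx": 0, "wy": 0, "wz": 0, "x": 0, "y": 0, "z": 0, "fingers": 1}
    - {"wx": 0, "wy": 0, "wz": 0, "x": 0, "y": 0, "z": 0, "fingers": 1}

```text
clock: 12.6
tcp_pos: [461.3, -317.6, 14.8]
tcp_rot: [1.0, 0.002, 0.001, 0.001]
contact_force: [-0.5, 1.4, 8.2]
finger_gap: 31.0
```

Emit:
apply_moves:
  moves:
    - {"wx": 0, "wy": 0, "wz": 0, "x": 0, "y": 0, "z": 0.015, "fingers": 1}
    - {"wx": 0, "wy": 0, "wz": 0, "x": 0, "y": 0, "z": 0.03, "fingers": 1}
    - {"wx": 0, "wy": 0, "wz": 0, "x": 0, "y": 0, "z": 0.03, "fingers": 1}
    - {"wx": 0, "wy": 0, "wz": 0, "x": 0, "y": 0, "z": 0.03, "fingers": 1}
    - {"wx": 0, "wy": 0, "wz": 0, "x": 0.0083, "y": 0.0216, "z": 0, "fingers": 1}
    - {"wx": 0, "wy": 0, "wz": 0, "x": 0.0083, "y": 0.0216, "z": 0, "fingers": 1}
    - {"wx": 0, "wy": 0, "wz": 0, "x": 0.0083, "y": 0.0216, "z": 0, "fingers": 1}
    - {"wx": 0, "wy": 0, "wz": 0, "x": 0.0083, "y": 0.0216, "z": 0, "fingers": 1}
    - {"wx": 0, "wy": 0, "wz": 0, "x": 0.0083, "y": 0.0216, "z": 0, "fingers": 1}
    - {"wx": 0, "wy": 0, "wz": 0, "x": 0.0083, "y": 0.0216, "z": 0, "fingers": 1}
    - {"wx": 0, "wy": 0, "wz": 0, "x": 0.0083, "y": 0.0216, "z": 0, "fingers": 1}
    - {"wx": 0, "wy": 0, "wz": 0, "x": 0.0083, "y": 0.0216, "z": 0, "fingers": 1}
    - {"wx": 0, "wy": 0, "wz": 0, "x": 0, "y": 0, "z": -0.015, "fingers": 1}
    - {"wx": 0, "wy": 0, "wz": 0, "x": 0, "y": 0, "z": -0.01, "fingers": 1}
    - {"wx": 0, "wy": 0, "wz": 0, "x": 0, "y": 0, "z": 0, "fingers": 1}
    - {"wx": 0, "wy": 0, "wz": 0, "x": 0, "y": 0, "z": 0, "fingers": 1}

```text
clock: 13.93
tcp_pos: [526.0, -144.3, 93.0]
tcp_rot: [1.0, 0.001, -0.001, -0.0]
contact_force: [0.2, -0.2, -1.8]
finger_gap: 31.1
```

```bash
python3 look.py s8 90,190,290,340,4 240,120,400,220,5
```

```text
t 13.93 [ 526.  -144.3   93. ] jaw 0.003 zax [-0.001  0.    -1.   ] F [ 0.2 -0.2 -1.8] gap 31.1 q [-0.4   0.45 -0.31  0.81 -0.    1.17]
```

View pics/scene_s8.png

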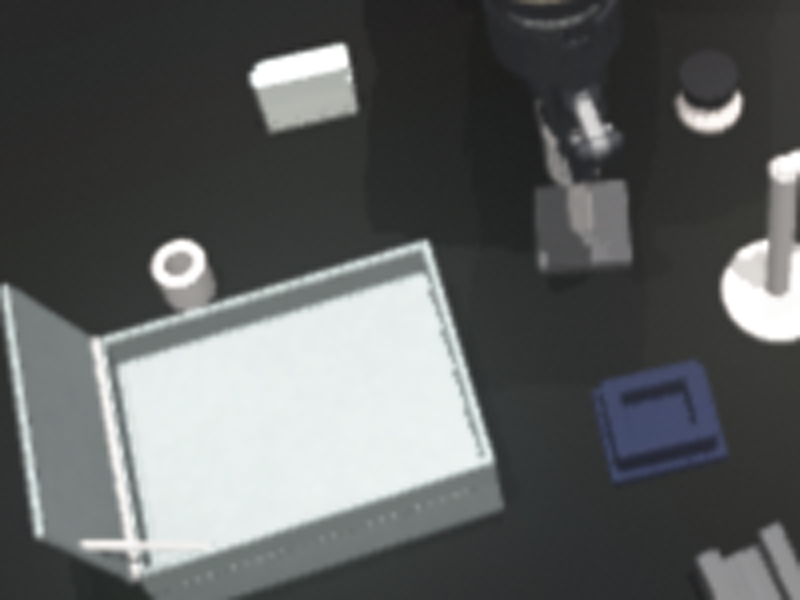

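Emit:
apply_moves:
  moves:
    - {"wx": 0, "wy": 0, "wz": 0, "x": 0.0015, "y": 0.001, "z": -0.008, "fingers": 1}
    - {"wx": 0, "wy": 0, "wz": 0, "x": 0, "y": 0, "z": -0.006, "fingers": 1}
    - {"wx": 0, "wy": 0, "wz": 0, "x": 0, "y": 0, "z": -0.004, "fingers": 1}
    - {"wx": 0, "wy": 0, "wz": 0, "x": 0, "y": 0, "z": -0.003, "fingers": 1}
    - {"wx": 0, "wy": 0, "wz": 0, "x": 0, "y": 0, "z": -0.002, "fingers": 1}
    - {"wx": 0, "wy": 0, "wz": 0, "x": 0, "y": 0, "z": 0, "fingers": 1}

```text
clock: 14.53
tcp_pos: [528.0, -143.1, 69.8]
tcp_rot: [1.0, 0.002, -0.0, 0.0]
contact_force: [-0.2, -0.3, -2.1]
finger_gap: 31.1
```

Emit:
apply_moves:
  moves:
    - {"wx": 0, "wy": 0, "wz": 0, "x": 0, "y": 0, "z": -0.002, "fingers": 1}
    - {"wx": 0, "wy": 0, "wz": 0, "x": 0, "y": 0, "z": -0.001, "fingers": 1}
    - {"wx": 0, "wy": 0, "wz": 0, "x": 0, "y": 0, "z": 0, "fingers": 1}

```text
clock: 14.78
tcp_pos: [528.2, -143.5, 68.0]
tcp_rot: [1.0, 0.002, 0.0, 0.0]
contact_force: [-3.5, -1.4, 6.7]
finger_gap: 31.3
```

Emit:
apply_moves:
  moves:
    - {"wx": 0, "wy": 0, "wz": 0, "x": 0, "y": 0, "z": -0.001, "fingers": 1}
    - {"wx": 0, "wy": 0, "wz": 0, "x": 0, "y": 0, "z": -0.001, "fingers": 1}
    - {"wx": 0, "wy": 0, "wz": 0, "x": 0, "y": 0, "z": 0, "fingers": 1}

```text
clock: 15.03
tcp_pos: [528.4, -143.6, 67.4]
tcp_rot: [1.0, 0.002, 0.001, 0.001]
contact_force: [-7.7, 0.9, 23.7]
finger_gap: 31.1
```

Emit:
apply_moves:
  moves:
    - {"wx": 0, "wy": 0, "wz": 0, "x": 0, "y": 0, "z": 0.01, "fingers": 1}
    - {"wx": 0, "wy": 0, "wz": 0, "x": 0, "y": 0, "z": 0.025, "fingers": 1}
    - {"wx": 0, "wy": 0, "wz": 0, "x": 0, "y": 0, "z": 0.025, "fingers": 1}
    - {"wx": 0, "wy": 0, "wz": 0, "x": 0.0072, "y": -0.0217, "z": 0, "fingers": 1}
    - {"wx": 0, "wy": 0, "wz": 0, "x": 0.0072, "y": -0.0217, "z": 0, "fingers": 1}
    - {"wx": 0, "wy": 0, "wz": 0, "x": 0.0072, "y": -0.0217, "z": 0, "fingers": 1}
    - {"wx": 0, "wy": 0, "wz": 0, "x": 0.0072, "y": -0.0217, "z": 0, "fingers": 1}
    - {"wx": 0, "wy": 0, "wz": 0, "x": 0.0072, "y": -0.0217, "z": 0, "fingers": 1}
    - {"wx": 0, "wy": 0, "wz": 0, "x": 0.0072, "y": -0.0217, "z": 0, "fingers": 1}
    - {"wx": 0, "wy": 0, "wz": 0, "x": 0.0072, "y": -0.0217, "z": 0, "fingers": 1}
    - {"wx": 0, "wy": 0, "wz": 0, "x": 0.0072, "y": -0.0217, "z": 0, "fingers": 1}
    - {"wx": 0, "wy": 0, "wz": 0, "x": 0.0072, "y": -0.0217, "z": 0, "fingers": 1}
    - {"wx": 0, "wy": 0, "wz": 0, "x": 0.0072, "y": -0.0217, "z": 0, "fingers": 1}
    - {"wx": 0, "wy": 0, "wz": 0, "x": 0, "y": 0, "z": -0.02, "fingers": 1}
    - {"wx": 0, "wy": 0, "wz": 0, "x": 0, "y": 0, "z": -0.02, "fingers": 1}
    - {"wx": 0, "wy": 0, "wz": 0, "x": 0, "y": 0, "z": 0, "fingers": 1}
    - {"wx": 0, "wy": 0, "wz": 0, "x": 0, "y": 0, "z": 0, "fingers": 1}

```text
clock: 16.45
tcp_pos: [599.4, -359.4, 84.5]
tcp_rot: [1.0, 0.002, -0.001, -0.001]
contact_force: [0.9, -0.6, -0.4]
finger_gap: 31.4
```

```bash
python3 look.py s9 90,190,290,340,4 240,120,400,220,5
```

```text
t 16.45 [ 599.4 -359.4   84.5] jaw 0.003 zax [-0.002  0.002 -1.   ] F [ 0.9 -0.6 -0.4] gap 31.4 q [-0.64  0.72  0.17  1.02  0.    0.92]
```

View pics/scene_s9.png

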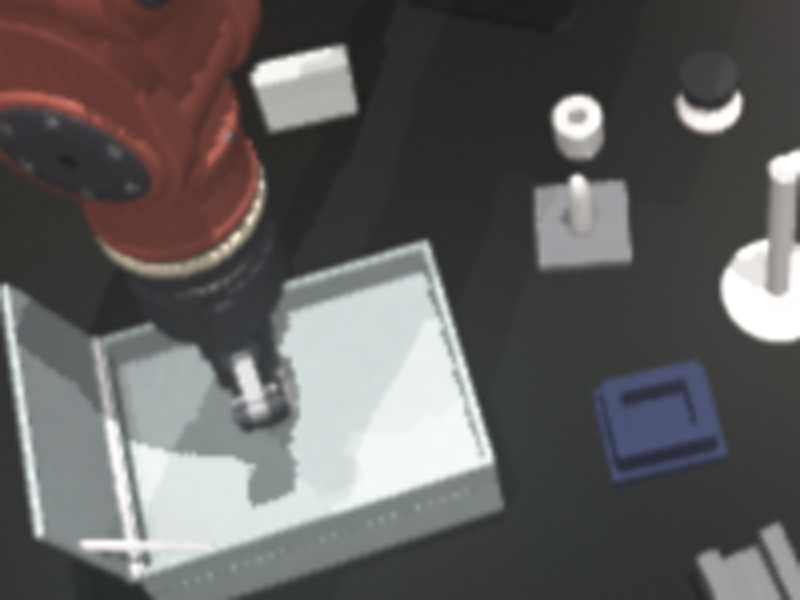

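Emit:
apply_moves:
  moves:
    - {"wx": 0, "wy": 0, "wz": 0, "x": 0, "y": 0, "z": -0.012, "fingers": 1}
    - {"wx": 0, "wy": 0, "wz": 0, "x": 0, "y": 0, "z": -0.008, "fingers": 1}
    - {"wx": 0, "wy": 0, "wz": 0, "x": 0, "y": 0, "z": -0.005, "fingers": 1}
    - {"wx": 0, "wy": 0, "wz": 0, "x": 0, "y": 0, "z": -0.002, "fingers": 1}
    - {"wx": 0, "wy": 0, "wz": 0, "x": 0, "y": 0, "z": 0, "fingers": 1}
    - {"wx": 0, "wy": 0, "wz": 0, "x": 0, "y": 0, "z": 0, "fingers": 1}

```text
clock: 17.05
tcp_pos: [600.2, -360.0, 58.3]
tcp_rot: [1.0, 0.002, -0.0, -0.0]
contact_force: [0.5, 0.7, -0.8]
finger_gap: 31.3
```

Emit:
apply_moves:
  moves:
    - {"wx": 0, "wy": 0, "wz": 0, "x": 0, "y": 0, "z": -0.0015, "fingers": 1}
    - {"wx": 0, "wy": 0, "wz": 0, "x": 0, "y": 0, "z": -0.0005, "fingers": 1}
    - {"wx": 0, "wy": 0, "wz": 0, "x": 0, "y": 0, "z": 0, "fingers": 1}

```text
clock: 17.3
tcp_pos: [600.5, -360.3, 56.9]
tcp_rot: [1.0, 0.002, 0.0, 0.0]
contact_force: [-0.3, 0.3, 1.9]
finger_gap: 31.0
```

Emit:
apply_moves:
  moves:
    - {"wx": 0, "wy": 0, "wz": 0, "x": 0, "y": 0, "z": 0, "fingers": -0.22}
    - {"wx": 0, "wy": 0, "wz": 0, "x": 0, "y": 0, "z": 0, "fingers": -0.22}
    - {"wx": 0, "wy": 0, "wz": 0, "x": 0, "y": 0, "z": 0, "fingers": -0.22}
    - {"wx": 0, "wy": 0, "wz": 0, "x": 0, "y": 0, "z": 0, "fingers": -0.22}
    - {"wx": 0, "wy": 0, "wz": 0, "x": 0, "y": 0, "z": 0.015, "fingers": -0.22}
    - {"wx": 0, "wy": 0, "wz": 0, "x": 0, "y": 0, "z": 0.03, "fingers": -0.22}
    - {"wx": 0, "wy": 0, "wz": 0, "x": 0, "y": 0, "z": 0.03, "fingers": -0.22}
    - {"wx": 0, "wy": 0, "wz": 0, "x": 0, "y": 0, "z": 0.018, "fingers": -0.22}
    - {"wx": 0, "wy": 0, "wz": 0, "x": -0.022, "y": -0.0043, "z": 0, "fingers": -0.22}
    - {"wx": 0, "wy": 0, "wz": 0, "x": -0.022, "y": -0.0043, "z": 0, "fingers": -0.22}
    - {"wx": 0, "wy": 0, "wz": 0, "x": -0.022, "y": -0.0043, "z": 0, "fingers": -0.22}
    - {"wx": 0, "wy": 0, "wz": 0, "x": -0.022, "y": -0.0043, "z": 0, "fingers": -0.22}
    - {"wx": 0, "wy": 0, "wz": 0, "x": -0.022, "y": -0.0043, "z": 0, "fingers": -0.22}
    - {"wx": 0, "wy": 0, "wz": 0, "x": -0.022, "y": -0.0043, "z": 0, "fingers": -0.22}
    - {"wx": 0, "wy": 0, "wz": 0, "x": 0, "y": 0, "z": 0, "fingers": -0.22}
    - {"wx": 0, "wy": 0, "wz": 0, "x": 0, "y": 0, "z": 0, "fingers": -0.22}

```text
clock: 18.63
tcp_pos: [467.5, -386.2, 149.6]
tcp_rot: [1.0, 0.001, 0.0, 0.0]
contact_force: [0.3, 0.2, -0.4]
finger_gap: 51.9
```

```bash
python3 look.py s10 90,190,290,340,4 240,120,400,220,5
```

```text
t 18.63 [ 467.5 -386.2  149.6] jaw 0.002 zax [ 0. -0. -1.] F [ 0.3  0.2 -0.4] gap 51.9 q [-0.81  0.5  -0.06  1.01  0.    0.76]
```

View pics/scene_s10.png

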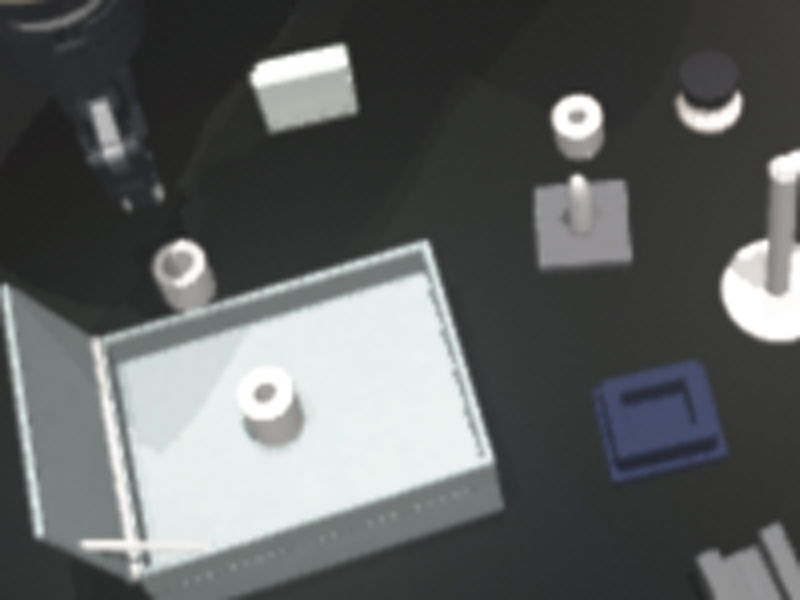

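Emit:
apply_moves:
  moves:
    - {"wx": 0, "wy": 0, "wz": -0.12, "x": 0.001, "y": 0, "z": -0.005, "fingers": -0.22}
    - {"wx": 0, "wy": 0, "wz": -0.12, "x": 0, "y": 0, "z": -0.005, "fingers": -0.22}
    - {"wx": 0, "wy": 0, "wz": -0.12, "x": 0, "y": 0, "z": -0.005, "fingers": -0.22}
    - {"wx": 0, "wy": 0, "wz": -0.12, "x": 0, "y": 0, "z": -0.005, "fingers": -0.22}
    - {"wx": 0, "wy": 0, "wz": -0.12, "x": 0, "y": 0, "z": -0.005, "fingers": -0.22}
    - {"wx": 0, "wy": 0, "wz": -0.12, "x": 0, "y": 0, "z": -0.005, "fingers": -0.22}
    - {"wx": 0, "wy": 0, "wz": -0.12, "x": 0, "y": 0, "z": -0.005, "fingers": -0.22}
    - {"wx": 0, "wy": 0, "wz": -0.12, "x": 0, "y": 0, "z": -0.005, "fingers": -0.22}
    - {"wx": 0, "wy": 0, "wz": -0.12, "x": 0, "y": 0, "z": -0.005, "fingers": -0.22}
    - {"wx": 0, "wy": 0, "wz": -0.12, "x": 0, "y": 0, "z": -0.005, "fingers": -0.22}
    - {"wx": 0, "wy": 0, "wz": -0.12, "x": 0, "y": 0, "z": -0.005, "fingers": -0.22}
    - {"wx": 0, "wy": 0, "wz": -0.12, "x": 0, "y": 0, "z": -0.005, "fingers": -0.22}
    - {"wx": 0, "wy": 0, "wz": -0.12, "x": 0, "y": 0, "z": -0.005, "fingers": -0.22}
    - {"wx": 0, "wy": 0, "wz": 0, "x": 0, "y": 0, "z": 0, "fingers": -0.22}
    - {"wx": 0, "wy": 0, "wz": 0, "x": 0, "y": 0, "z": 0, "fingers": -0.22}

```text
clock: 19.98
tcp_pos: [469.9, -385.4, 84.0]
tcp_rot: [0.714, -0.7, -0.0, -0.0]
contact_force: [-0.0, 0.7, 1.4]
finger_gap: 52.2
```

```bash
python3 look.py s11 90,190,210,280,6 240,120,400,220,5
```

```text
t 19.98 [ 469.9 -385.4   84. ] jaw -1.552 zax [-0.  0. -1.] F [-0.   0.7  1.4] gap 52.2 q [-0.81  0.56 -0.14  0.87  0.    2.32]
```

View pics/scene_s11.png

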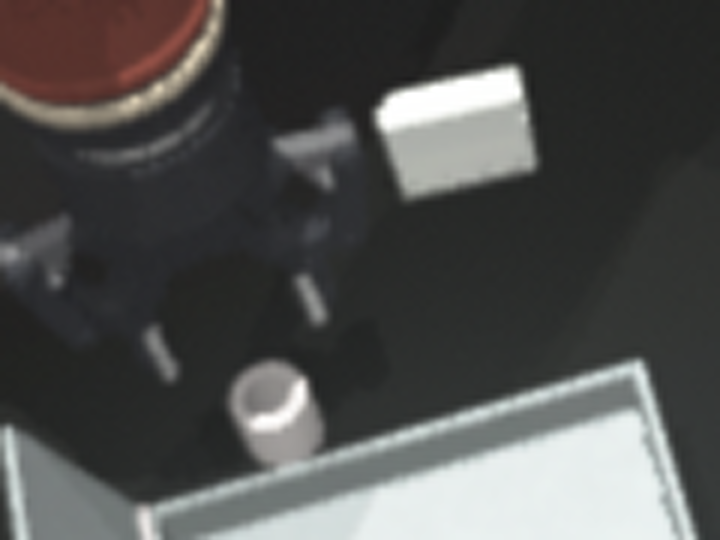

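Emit:
apply_moves:
  moves:
    - {"wx": 0, "wy": 0, "wz": 0, "x": -0.0005, "y": 0, "z": -0.02, "fingers": -0.22}
    - {"wx": 0, "wy": 0, "wz": 0, "x": 0, "y": 0, "z": -0.02, "fingers": -0.22}
    - {"wx": 0, "wy": 0, "wz": 0, "x": 0, "y": 0, "z": -0.02, "fingers": -0.22}
    - {"wx": 0, "wy": 0, "wz": 0, "x": 0, "y": 0, "z": -0.0125, "fingers": -0.22}
    - {"wx": 0, "wy": 0, "wz": 0, "x": 0, "y": 0, "z": 0, "fingers": -0.22}
    - {"wx": 0, "wy": 0, "wz": 0, "x": 0, "y": 0, "z": 0, "fingers": 1}
    - {"wx": 0, "wy": 0, "wz": 0, "x": 0, "y": 0, "z": 0, "fingers": 1}
    - {"wx": 0, "wy": 0, "wz": 0, "x": 0, "y": 0, "z": 0, "fingers": 1}
    - {"wx": 0, "wy": 0, "wz": 0, "x": 0, "y": 0, "z": 0, "fingers": 1}
    - {"wx": 0, "wy": 0, "wz": 0, "x": 0, "y": 0, "z": 0, "fingers": 1}
    - {"wx": 0, "wy": 0, "wz": 0, "x": 0, "y": 0, "z": 0, "fingers": 1}

```text
clock: 21.0
tcp_pos: [469.3, -386.5, 13.0]
tcp_rot: [0.712, -0.702, 0.001, -0.0]
contact_force: [0.9, 0.5, 7.2]
finger_gap: 30.2
```

Emit:
apply_moves:
  moves:
    - {"wx": 0, "wy": 0, "wz": 0, "x": 0, "y": 0, "z": 0.015, "fingers": 1}
    - {"wx": 0, "wy": 0, "wz": 0, "x": 0, "y": 0, "z": 0.03, "fingers": 1}
    - {"wx": 0, "wy": 0, "wz": 0, "x": 0, "y": 0, "z": 0.03, "fingers": 1}
    - {"wx": 0, "wy": 0, "wz": 0, "x": 0, "y": 0, "z": 0.025, "fingers": 1}
    - {"wx": 0, "wy": 0, "wz": 0.12, "x": 0.0045, "y": 0.0188, "z": 0, "fingers": 1}
    - {"wx": 0, "wy": 0, "wz": 0.12, "x": 0.0045, "y": 0.0188, "z": 0, "fingers": 1}
    - {"wx": 0, "wy": 0, "wz": 0.12, "x": 0.0045, "y": 0.0188, "z": 0, "fingers": 1}
    - {"wx": 0, "wy": 0, "wz": 0.12, "x": 0.0045, "y": 0.0188, "z": 0, "fingers": 1}
    - {"wx": 0, "wy": 0, "wz": 0.12, "x": 0.0045, "y": 0.0188, "z": 0, "fingers": 1}
    - {"wx": 0, "wy": 0, "wz": 0.12, "x": 0.0045, "y": 0.0188, "z": 0, "fingers": 1}
    - {"wx": 0, "wy": 0, "wz": 0.12, "x": 0.0045, "y": 0.0188, "z": 0, "fingers": 1}
    - {"wx": 0, "wy": 0, "wz": 0.12, "x": 0.0045, "y": 0.0188, "z": 0, "fingers": 1}
    - {"wx": 0, "wy": 0, "wz": 0.12, "x": 0.0045, "y": 0.0188, "z": 0, "fingers": 1}
    - {"wx": 0, "wy": 0, "wz": 0.12, "x": 0.0045, "y": 0.0188, "z": 0, "fingers": 1}
    - {"wx": 0, "wy": 0, "wz": 0.12, "x": 0.0045, "y": 0.0188, "z": 0, "fingers": 1}
    - {"wx": 0, "wy": 0, "wz": 0.12, "x": 0.0045, "y": 0.0188, "z": 0, "fingers": 1}
    - {"wx": 0, "wy": 0, "wz": 0.11, "x": 0.0045, "y": 0.0188, "z": 0, "fingers": 1}
    - {"wx": 0, "wy": 0, "wz": 0, "x": 0, "y": 0, "z": -0.02, "fingers": 1}
    - {"wx": 0, "wy": 0, "wz": 0, "x": 0, "y": 0, "z": 0, "fingers": 1}
    - {"wx": 0, "wy": 0, "wz": 0, "x": 0, "y": 0, "z": 0, "fingers": 1}

```text
clock: 22.67
tcp_pos: [526.3, -141.1, 91.4]
tcp_rot: [1.0, -0.003, -0.001, -0.0]
contact_force: [-0.3, 0.3, -1.0]
finger_gap: 30.3
```

```bash
python3 look.py s12 90,190,290,340,4 240,120,400,220,5
```

```text
t 22.67 [ 526.3 -141.1   91.4] jaw -0.007 zax [-0.002  0.001 -1.   ] F [-0.3  0.3 -1. ] gap 30.3 q [-0.4   0.45 -0.31  0.81 -0.    1.18]
```

View pics/scene_s12.png

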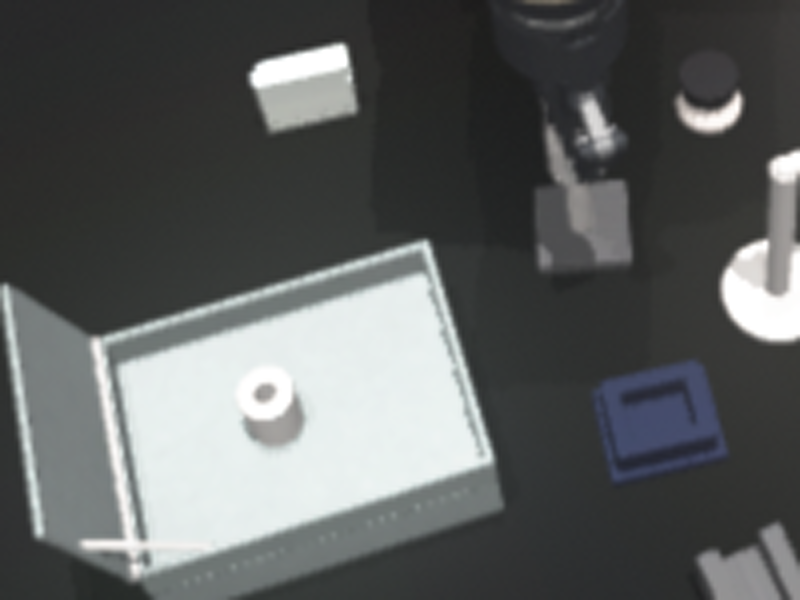

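Emit:
apply_moves:
  moves:
    - {"wx": 0, "wy": 0, "wz": 0, "x": 0.0005, "y": -0.001, "z": -0.008, "fingers": 1}
    - {"wx": 0, "wy": 0, "wz": 0, "x": 0, "y": 0, "z": -0.008, "fingers": 1}
    - {"wx": 0, "wy": 0, "wz": 0, "x": 0, "y": 0, "z": -0.004, "fingers": 1}
    - {"wx": 0, "wy": 0, "wz": 0, "x": 0, "y": 0, "z": -0.003, "fingers": 1}
    - {"wx": 0, "wy": 0, "wz": 0, "x": 0, "y": 0, "z": -0.002, "fingers": 1}
    - {"wx": 0, "wy": 0, "wz": 0, "x": 0, "y": 0, "z": -0.002, "fingers": 1}
    - {"wx": 0, "wy": 0, "wz": 0, "x": 0, "y": 0, "z": 0, "fingers": 1}

```text
clock: 23.35
tcp_pos: [527.5, -142.4, 64.4]
tcp_rot: [1.0, -0.003, -0.0, -0.0]
contact_force: [0.1, 0.0, -0.8]
finger_gap: 30.0
```

Emit:
apply_moves:
  moves:
    - {"wx": 0, "wy": 0, "wz": 0, "x": 0, "y": 0, "z": -0.002, "fingers": 1}
    - {"wx": 0, "wy": 0, "wz": 0, "x": 0, "y": 0, "z": -0.001, "fingers": 1}
    - {"wx": 0, "wy": 0, "wz": 0, "x": 0, "y": 0, "z": 0, "fingers": 1}

```text
clock: 23.6
tcp_pos: [527.7, -142.4, 61.7]
tcp_rot: [1.0, -0.003, -0.0, -0.0]
contact_force: [0.5, -1.2, -1.5]
finger_gap: 30.4
```

Emit:
apply_moves:
  moves:
    - {"wx": 0, "wy": 0, "wz": 0, "x": 0, "y": 0, "z": -0.001, "fingers": 1}
    - {"wx": 0, "wy": 0, "wz": 0, "x": 0, "y": 0, "z": -0.001, "fingers": 1}
    - {"wx": 0, "wy": 0, "wz": 0, "x": 0, "y": 0, "z": 0, "fingers": 1}

```text
clock: 23.85
tcp_pos: [527.6, -142.4, 59.7]
tcp_rot: [1.0, -0.003, -0.0, -0.0]
contact_force: [0.8, 0.2, -1.1]
finger_gap: 30.3
```

Emit:
apply_moves:
  moves:
    - {"wx": 0, "wy": 0, "wz": 0, "x": 0, "y": 0, "z": -0.006, "fingers": 1}
    - {"wx": 0, "wy": 0, "wz": 0, "x": 0, "y": 0, "z": -0.006, "fingers": 1}
    - {"wx": 0, "wy": 0, "wz": 0, "x": 0, "y": 0, "z": -0.006, "fingers": 1}
    - {"wx": 0, "wy": 0, "wz": 0, "x": 0, "y": 0, "z": -0.006, "fingers": 1}
    - {"wx": 0, "wy": 0, "wz": 0, "x": 0, "y": 0, "z": -0.006, "fingers": 1}
    - {"wx": 0, "wy": 0, "wz": 0, "x": 0, "y": 0, "z": -0.003, "fingers": 1}
    - {"wx": 0, "wy": 0, "wz": 0, "x": 0, "y": 0, "z": 0, "fingers": 1}
    - {"wx": 0, "wy": 0, "wz": 0, "x": 0, "y": 0, "z": 0, "fingers": 1}

```text
clock: 24.52
tcp_pos: [527.5, -142.4, 26.6]
tcp_rot: [1.0, -0.003, -0.0, -0.0]
contact_force: [0.2, 0.2, -1.4]
finger_gap: 30.1
```

Emit:
apply_moves:
  moves:
    - {"wx": 0, "wy": 0, "wz": 0, "x": 0, "y": 0, "z": -0.0015, "fingers": 1}
    - {"wx": 0, "wy": 0, "wz": 0, "x": 0, "y": 0, "z": 0, "fingers": 1}
    - {"wx": 0, "wy": 0, "wz": 0, "x": 0, "y": 0, "z": 0, "fingers": 1}

```text
clock: 24.77
tcp_pos: [527.8, -142.5, 25.5]
tcp_rot: [1.0, -0.003, 0.0, 0.0]
contact_force: [0.4, 0.2, -0.9]
finger_gap: 30.2
```

Emit:
apply_moves:
  moves:
    - {"wx": 0, "wy": 0, "wz": 0, "x": 0, "y": 0, "z": -0.0015, "fingers": 1}
    - {"wx": 0, "wy": 0, "wz": 0, "x": 0, "y": 0, "z": 0, "fingers": 1}
    - {"wx": 0, "wy": 0, "wz": 0, "x": 0, "y": 0, "z": 0, "fingers": 0.1}
    - {"wx": 0, "wy": 0, "wz": 0, "x": 0, "y": 0, "z": 0, "fingers": 0.1}
    - {"wx": 0, "wy": 0, "wz": 0, "x": 0, "y": 0, "z": 0, "fingers": 0.1}
    - {"wx": 0, "wy": 0, "wz": 0, "x": 0, "y": 0, "z": 0, "fingers": 1}
    - {"wx": 0, "wy": 0, "wz": 0, "x": 0, "y": 0, "z": 0, "fingers": 1}
    - {"wx": 0, "wy": 0, "wz": 0, "x": 0, "y": 0, "z": 0, "fingers": 1}
    - {"wx": 0, "wy": 0, "wz": 0, "x": 0, "y": 0, "z": 0, "fingers": 1}

```text
clock: 25.52
tcp_pos: [527.8, -142.5, 24.0]
tcp_rot: [1.0, -0.003, 0.0, 0.0]
contact_force: [-0.9, 1.3, 5.6]
finger_gap: 30.0
```

Emit:
apply_moves:
  moves:
    - {"wx": 0, "wy": 0, "wz": 0, "x": 0, "y": 0, "z": 0.0293, "fingers": 1}
    - {"wx": 0, "wy": 0, "wz": 0, "x": 0, "y": 0, "z": 0.0293, "fingers": 1}
    - {"wx": 0, "wy": 0, "wz": 0, "x": 0, "y": 0, "z": 0.0293, "fingers": 1}
    - {"wx": 0, "wy": 0, "wz": 0, "x": 0, "y": 0, "z": 0.0293, "fingers": 1}
    - {"wx": 0, "wy": 0, "wz": 0, "x": 0, "y": 0, "z": 0.0293, "fingers": 1}
    - {"wx": 0, "wy": 0, "wz": 0, "x": 0, "y": 0, "z": 0.0293, "fingers": 1}
    - {"wx": 0, "wy": 0, "wz": -0.0113, "x": -0.0059, "y": 0.0276, "z": 0, "fingers": 1}
    - {"wx": 0, "wy": 0, "wz": -0.0113, "x": -0.0059, "y": 0.0276, "z": 0, "fingers": 1}
    - {"wx": 0, "wy": 0, "wz": -0.0113, "x": -0.0059, "y": 0.0276, "z": 0, "fingers": 1}
    - {"wx": 0, "wy": 0, "wz": -0.0113, "x": -0.0059, "y": 0.0276, "z": 0, "fingers": 1}
    - {"wx": 0, "wy": 0, "wz": -0.0113, "x": -0.0059, "y": 0.0276, "z": 0, "fingers": 1}
    - {"wx": 0, "wy": 0, "wz": -0.0113, "x": -0.0059, "y": 0.0276, "z": 0, "fingers": 1}
    - {"wx": 0, "wy": 0, "wz": -0.0113, "x": -0.0059, "y": 0.0276, "z": 0, "fingers": 1}
    - {"wx": 0, "wy": 0, "wz": -0.0113, "x": -0.0059, "y": 0.0276, "z": 0, "fingers": 1}

```text
clock: 26.68
tcp_pos: [479.8, 79.6, 199.3]
tcp_rot: [0.999, -0.049, -0.0, 0.0]
contact_force: [1.2, -1.0, -1.5]
finger_gap: 30.2
```

Emit:
apply_moves:
  moves:
    - {"wx": 0, "wy": 0, "wz": -0.0113, "x": -0.0059, "y": 0.0276, "z": 0, "fingers": 1}
    - {"wx": 0, "wy": 0, "wz": -0.0113, "x": -0.0059, "y": 0.0276, "z": 0, "fingers": 1}
    - {"wx": 0, "wy": 0, "wz": -0.0113, "x": -0.0059, "y": 0.0276, "z": 0, "fingers": 1}
    - {"wx": 0, "wy": 0, "wz": -0.0113, "x": -0.0059, "y": 0.0276, "z": 0, "fingers": 1}
    - {"wx": 0, "wy": 0, "wz": -0.0113, "x": -0.0059, "y": 0.0276, "z": 0, "fingers": 1}
    - {"wx": 0, "wy": 0, "wz": -0.0113, "x": -0.0059, "y": 0.0276, "z": 0, "fingers": 1}
    - {"wx": 0, "wy": 0, "wz": 0, "x": 0, "y": 0, "z": 0, "fingers": 1}
    - {"wx": 0, "wy": 0, "wz": 0, "x": 0, "y": 0, "z": 0, "fingers": 1}

```text
clock: 27.35
tcp_pos: [444.5, 245.0, 199.2]
tcp_rot: [0.997, -0.081, -0.0, 0.0]
contact_force: [0.3, -1.3, -0.3]
finger_gap: 30.3
```

```bash
python3 look.py s13 250,60,410,180,5 100,120,260,240,5
python3 - <<'E'
from h import *
im,d=load("scene",0);W=cloud("scene",d);h=cv2.cvtColor(im,cv2.COLOR_BGR2HSV);m=(h[...,0]>8)&(h[...,0]<25)&(h[...,1]>150)&(h[...,2]>120);m[140:]=0;m[:70]=0
P=W[m];print("orange",np.percentile(P,[2,50,98],axis=0).round(0)); Q=P[P[:,2]>90];print(np.percentile(Q,[2,50,98],axis=0).round(0))
E
```

```text
t 27.35 [444.5 245.  199.2] jaw -0.162 zax [-0.001 -0.    -1.   ] F [ 0.3 -1.3 -0.3] gap 30.3 q [ 0.36  0.28 -0.26  1.04 -0.    2.09]
orange [[nan nan nan]
 [nan nan nan]
 [nan nan nan]]
[[236. 213.  92.]
 [251. 233. 124.]
 [267. 262. 169.]]
```

View pics/scene_s13.png

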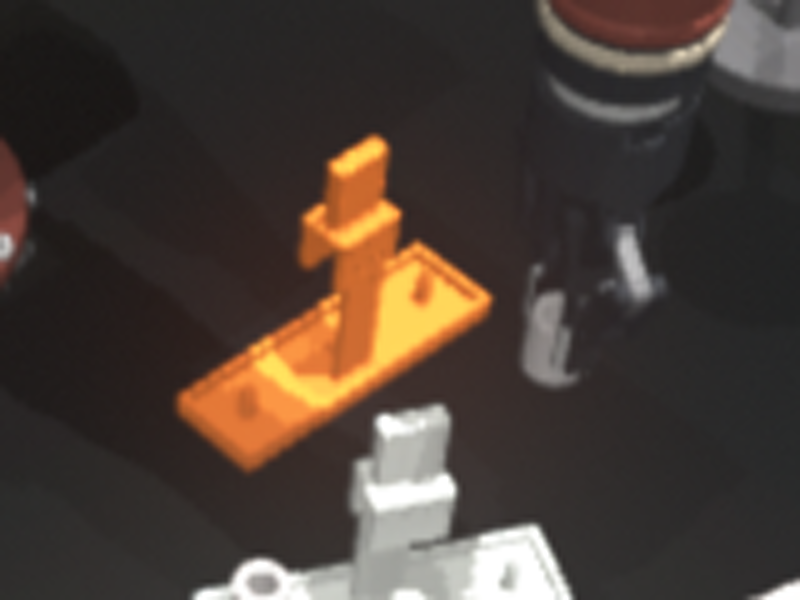

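Emit:
apply_moves:
  moves:
    - {"wx": 0, "wy": 0, "wz": 0, "x": 0.001, "y": -0.001, "z": -0.03, "fingers": 1}
    - {"wx": 0, "wy": 0, "wz": 0, "x": 0, "y": 0, "z": -0.03, "fingers": 1}
    - {"wx": 0, "wy": 0, "wz": 0, "x": 0, "y": 0, "z": -0.03, "fingers": 1}
    - {"wx": 0, "wy": 0, "wz": 0, "x": 0, "y": 0, "z": -0.03, "fingers": 1}
    - {"wx": 0, "wy": 0, "wz": 0, "x": 0, "y": 0, "z": -0.025, "fingers": 1}
    - {"wx": 0, "wy": 0, "wz": 0, "x": 0, "y": 0, "z": 0, "fingers": 1}
    - {"wx": 0, "wy": 0, "wz": 0, "x": 0, "y": 0, "z": 0, "fingers": 1}

```text
clock: 28.03
tcp_pos: [445.4, 241.7, 54.1]
tcp_rot: [0.997, -0.083, -0.001, 0.001]
contact_force: [0.5, -0.1, -0.4]
finger_gap: 30.0
```

```bash
python3 look.py s14 250,90,410,210,5 100,120,260,240,5
```

```text
t 28.03 [445.4 241.7  54.1] jaw -0.166 zax [-0.003 -0.001 -1.   ] F [ 0.5 -0.1 -0.4] gap 30.0 q [ 0.35  0.43 -0.46  0.68 -0.    2.09]
```

View pics/scene_s14.png

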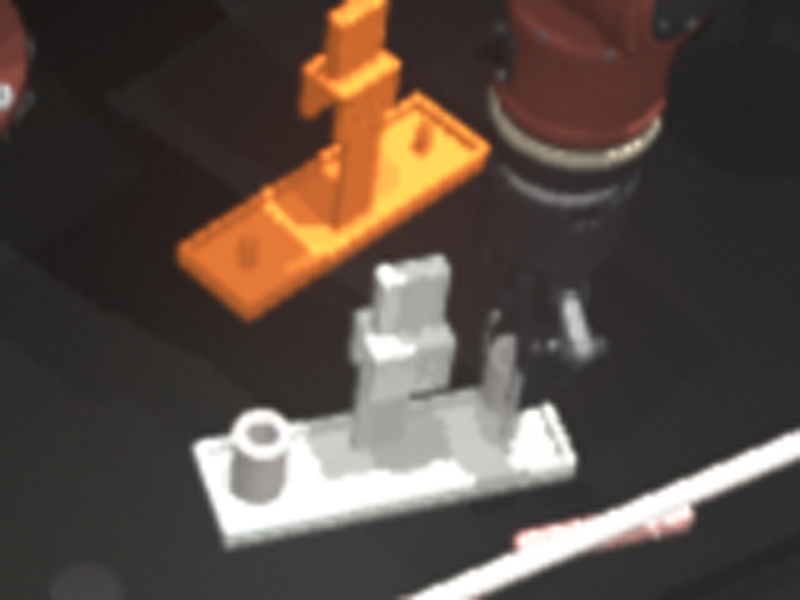

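Emit:
apply_moves:
  moves:
    - {"wx": 0, "wy": 0, "wz": 0, "x": 0, "y": 0.0015, "z": -0.006, "fingers": 1}
    - {"wx": 0, "wy": 0, "wz": 0, "x": 0, "y": 0, "z": -0.006, "fingers": 1}
    - {"wx": 0, "wy": 0, "wz": 0, "x": 0, "y": 0, "z": -0.005, "fingers": 1}
    - {"wx": 0, "wy": 0, "wz": 0, "x": 0, "y": 0, "z": 0, "fingers": 1}
    - {"wx": 0, "wy": 0, "wz": 0, "x": 0, "y": 0, "z": 0, "fingers": 1}

```text
clock: 28.55
tcp_pos: [445.8, 244.4, 37.4]
tcp_rot: [0.997, -0.082, -0.0, 0.0]
contact_force: [-0.2, -1.6, -1.1]
finger_gap: 30.0
```

Emit:
apply_moves:
  moves:
    - {"wx": 0, "wy": 0, "wz": 0, "x": 0, "y": 0, "z": -0.006, "fingers": 1}
    - {"wx": 0, "wy": 0, "wz": 0, "x": 0, "y": 0, "z": -0.005, "fingers": 1}
    - {"wx": 0, "wy": 0, "wz": 0, "x": 0, "y": 0, "z": -0.004, "fingers": 1}
    - {"wx": 0, "wy": 0, "wz": 0, "x": 0, "y": 0, "z": 0, "fingers": 1}
    - {"wx": 0, "wy": 0, "wz": 0, "x": 0, "y": 0, "z": 0, "fingers": 1}

```text
clock: 28.97
tcp_pos: [445.7, 244.3, 22.2]
tcp_rot: [0.997, -0.082, -0.0, 0.0]
contact_force: [0.5, 0.7, -0.4]
finger_gap: 30.5
```

Emit:
apply_moves:
  moves:
    - {"wx": 0, "wy": 0, "wz": 0, "x": 0, "y": 0, "z": -0.002, "fingers": 1}
    - {"wx": 0, "wy": 0, "wz": 0, "x": 0, "y": 0, "z": -0.0015, "fingers": 1}
    - {"wx": 0, "wy": 0, "wz": 0, "x": 0, "y": 0, "z": 0, "fingers": 1}
    - {"wx": 0, "wy": 0, "wz": 0, "x": 0, "y": 0, "z": 0, "fingers": -0.22}
    - {"wx": 0, "wy": 0, "wz": 0, "x": 0, "y": 0, "z": 0, "fingers": -0.22}
    - {"wx": 0, "wy": 0, "wz": 0, "x": 0, "y": 0, "z": 0, "fingers": -0.22}
    - {"wx": 0, "wy": 0, "wz": 0, "x": 0, "y": 0, "z": 0, "fingers": -0.22}
    - {"wx": 0, "wy": 0, "wz": 0, "x": 0, "y": 0, "z": 0.015, "fingers": -0.22}
    - {"wx": 0, "wy": 0, "wz": 0, "x": 0, "y": 0, "z": 0.03, "fingers": -0.22}
    - {"wx": 0, "wy": 0, "wz": 0, "x": 0, "y": 0, "z": 0.03, "fingers": -0.22}
    - {"wx": 0, "wy": 0, "wz": 0, "x": 0, "y": 0, "z": 0.03, "fingers": -0.22}
    - {"wx": 0, "wy": 0, "wz": 0, "x": 0, "y": 0, "z": 0.03, "fingers": -0.22}
    - {"wx": 0, "wy": 0, "wz": 0, "x": 0, "y": 0, "z": 0.03, "fingers": -0.22}
    - {"wx": 0, "wy": 0, "wz": 0, "x": 0, "y": 0, "z": 0.015, "fingers": -0.22}

```text
clock: 30.13
tcp_pos: [447.2, 244.9, 202.8]
tcp_rot: [0.997, -0.082, 0.002, -0.001]
contact_force: [1.1, 0.3, 0.9]
finger_gap: 52.4
```

Emit:
apply_moves:
  moves:
    - {"wx": 0, "wy": 0, "wz": 0.0117, "x": 0.0011, "y": -0.0259, "z": 0, "fingers": -0.22}
    - {"wx": 0, "wy": 0, "wz": 0.0117, "x": 0.0011, "y": -0.0259, "z": 0, "fingers": -0.22}
    - {"wx": 0, "wy": 0, "wz": 0.0117, "x": 0.0011, "y": -0.0259, "z": 0, "fingers": -0.22}
    - {"wx": 0, "wy": 0, "wz": 0.0117, "x": 0.0011, "y": -0.0259, "z": 0, "fingers": -0.22}
    - {"wx": 0, "wy": 0, "wz": 0.0117, "x": 0.0011, "y": -0.0259, "z": 0, "fingers": -0.22}
    - {"wx": 0, "wy": 0, "wz": 0.0117, "x": 0.0011, "y": -0.0259, "z": 0, "fingers": -0.22}
    - {"wx": 0, "wy": 0, "wz": 0.0117, "x": 0.0011, "y": -0.0259, "z": 0, "fingers": -0.22}
    - {"wx": 0, "wy": 0, "wz": 0.0117, "x": 0.0011, "y": -0.0259, "z": 0, "fingers": -0.22}
    - {"wx": 0, "wy": 0, "wz": 0.0117, "x": 0.0011, "y": -0.0259, "z": 0, "fingers": -0.22}
    - {"wx": 0, "wy": 0, "wz": 0.0117, "x": 0.0011, "y": -0.0259, "z": 0, "fingers": -0.22}
    - {"wx": 0, "wy": 0, "wz": 0.0117, "x": 0.0011, "y": -0.0259, "z": -0.025, "fingers": -0.22}
    - {"wx": 0, "wy": 0, "wz": 0.0117, "x": 0.0011, "y": -0.0259, "z": -0.025, "fingers": -0.22}
    - {"wx": 0, "wy": 0, "wz": 0.0117, "x": 0.0011, "y": -0.0259, "z": -0.025, "fingers": -0.22}
    - {"wx": 0, "wy": 0, "wz": 0.0117, "x": 0.0011, "y": -0.0259, "z": -0.01, "fingers": -0.22}
    - {"wx": 0, "wy": 0, "wz": 0, "x": 0, "y": 0, "z": 0, "fingers": -0.22}
    - {"wx": 0, "wy": 0, "wz": 0, "x": 0, "y": 0, "z": 0, "fingers": -0.22}

```text
clock: 31.47
tcp_pos: [461.0, -118.9, 113.6]
tcp_rot: [1.0, -0.002, -0.001, -0.0]
contact_force: [-0.4, -0.5, -0.8]
finger_gap: 52.1
```

```bash
python3 look.py s15 90,110,390,320,2.6 240,120,400,220,5
```

```text
t 31.47 [ 461.  -118.9  113.6] jaw -0.004 zax [-0.001  0.001 -1.   ] F [-0.4 -0.5 -0.8] gap 52.1 q [-0.41  0.31 -0.47  0.8   0.    1.17]
```

View pics/scene_s15.png

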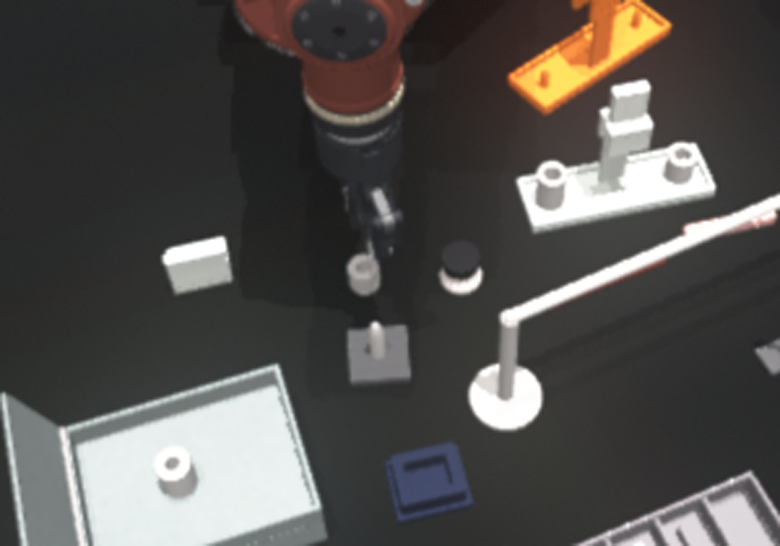

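Run:
```python
from h import *
im,d=load("scene","s15"); crop(im,"dz",200,180,280,240,10)
```

```text
(no output)
```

View pics/dz.png

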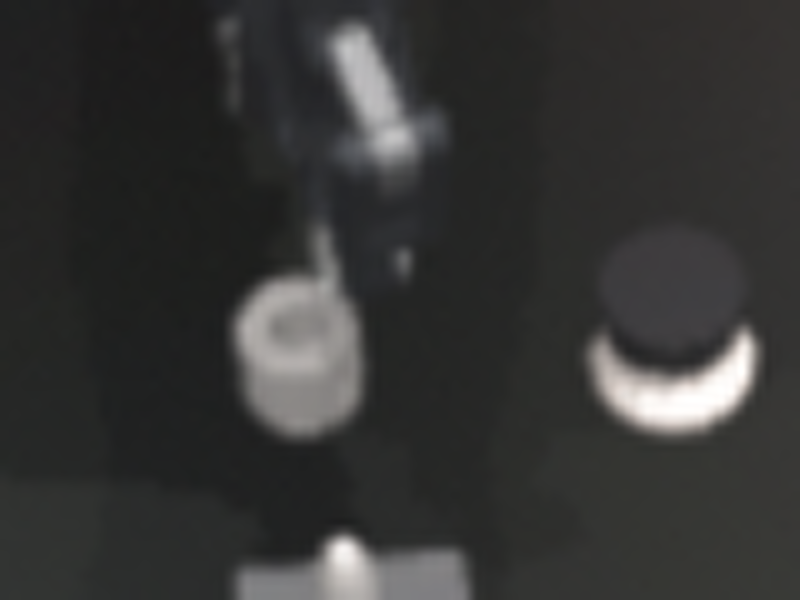

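Run:
```python
from h import *
print(ray("scene",229.3,212.9,30))
print([ (np.array(proj("scene",[*ray("scene",229.3,212.9,30)[:2],z]))) for z in (0,30)])
```

```text
[ 440.10113338 -123.8530854    30.        ]
[array([230.02619783, 219.12894787]), array([229.3, 212.9])]
```

Emit:
apply_moves:
  moves:
    - {"wx": 0, "wy": 0, "wz": 0, "x": -0.0107, "y": -0.0025, "z": 0, "fingers": -0.22}
    - {"wx": 0, "wy": 0, "wz": 0, "x": -0.0107, "y": -0.0025, "z": 0, "fingers": -0.22}
    - {"wx": 0, "wy": 0, "wz": 0, "x": 0, "y": 0, "z": -0.02, "fingers": -0.22}
    - {"wx": 0, "wy": 0, "wz": 0, "x": 0, "y": 0, "z": -0.02, "fingers": -0.22}
    - {"wx": 0, "wy": 0, "wz": 0, "x": 0, "y": 0, "z": -0.02, "fingers": -0.22}
    - {"wx": 0, "wy": 0, "wz": 0, "x": 0, "y": 0, "z": 0, "fingers": -0.22}
    - {"wx": 0, "wy": 0, "wz": 0, "x": 0, "y": 0, "z": 0, "fingers": -0.22}

```text
clock: 32.15
tcp_pos: [438.7, -122.5, 54.2]
tcp_rot: [1.0, -0.0, -0.001, -0.0]
contact_force: [-0.3, 1.3, 1.2]
finger_gap: 51.7
```

```bash
python3 look.py s16 200,160,280,220,10 240,120,400,220,5
```

```text
t 32.15 [ 438.7 -122.5   54.2] jaw -0.0 zax [-0.002  0.001 -1.   ] F [-0.3  1.3  1.2] gap 51.7 q [-0.43  0.35 -0.59  0.62 -0.    1.14]
```

View pics/scene_s16.png

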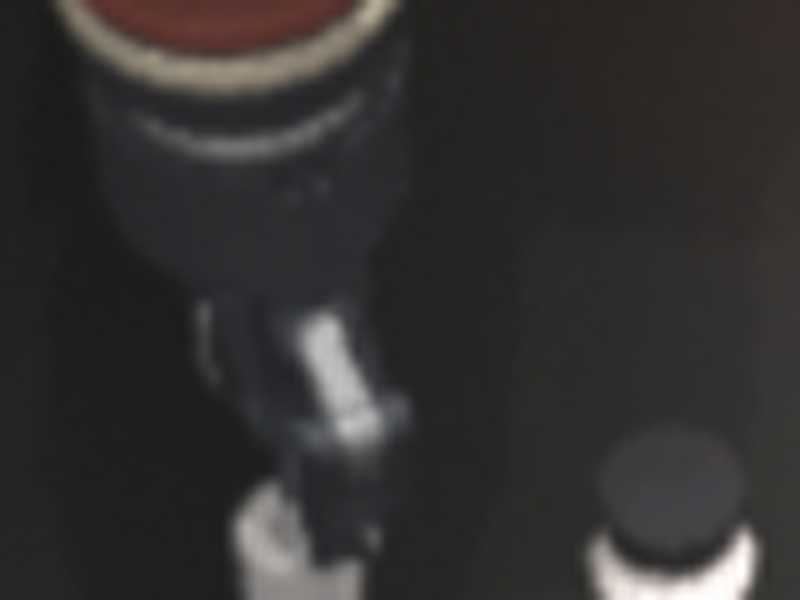

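Emit:
apply_moves:
  moves:
    - {"wx": 0, "wy": 0, "wz": 0, "x": 0.0005, "y": -0.001, "z": -0.02, "fingers": -0.22}
    - {"wx": 0, "wy": 0, "wz": 0, "x": 0, "y": 0, "z": -0.02, "fingers": -0.22}
    - {"wx": 0, "wy": 0, "wz": 0, "x": 0, "y": 0, "z": -0.008, "fingers": -0.22}
    - {"wx": 0, "wy": 0, "wz": 0, "x": 0, "y": 0, "z": 0, "fingers": -0.22}
    - {"wx": 0, "wy": 0, "wz": 0, "x": 0, "y": 0, "z": 0, "fingers": 1}
    - {"wx": 0, "wy": 0, "wz": 0, "x": 0, "y": 0, "z": 0, "fingers": 1}
    - {"wx": 0, "wy": 0, "wz": 0, "x": 0, "y": 0, "z": 0, "fingers": 1}
    - {"wx": 0, "wy": 0, "wz": 0, "x": 0, "y": 0, "z": 0, "fingers": 1}
    - {"wx": 0, "wy": 0, "wz": 0, "x": 0, "y": 0, "z": 0, "fingers": 1}
    - {"wx": 0, "wy": 0, "wz": 0, "x": 0, "y": 0, "z": 0, "fingers": 1}

```text
clock: 33.08
tcp_pos: [441.2, -124.4, 7.4]
tcp_rot: [1.0, -0.0, 0.001, 0.0]
contact_force: [-2.6, 0.2, 7.2]
finger_gap: 30.6
```

Emit:
apply_moves:
  moves:
    - {"wx": 0, "wy": 0, "wz": 0, "x": 0, "y": 0, "z": 0.015, "fingers": 1}
    - {"wx": 0, "wy": 0, "wz": 0, "x": 0, "y": 0, "z": 0.03, "fingers": 1}
    - {"wx": 0, "wy": 0, "wz": 0, "x": 0, "y": 0, "z": 0.03, "fingers": 1}
    - {"wx": 0, "wy": 0, "wz": 0, "x": 0, "y": 0, "z": 0.025, "fingers": 1}
    - {"wx": 0, "wy": 0, "wz": 0, "x": 0.0215, "y": -0.0045, "z": 0, "fingers": 1}
    - {"wx": 0, "wy": 0, "wz": 0, "x": 0.0215, "y": -0.0045, "z": 0, "fingers": 1}
    - {"wx": 0, "wy": 0, "wz": 0, "x": 0.0215, "y": -0.0045, "z": 0, "fingers": 1}
    - {"wx": 0, "wy": 0, "wz": 0, "x": 0.0215, "y": -0.0045, "z": 0, "fingers": 1}
    - {"wx": 0, "wy": 0, "wz": 0, "x": 0, "y": 0, "z": -0.02, "fingers": 1}
    - {"wx": 0, "wy": 0, "wz": 0, "x": 0, "y": 0, "z": 0, "fingers": 1}
    - {"wx": 0, "wy": 0, "wz": 0, "x": 0, "y": 0, "z": 0, "fingers": 1}

```text
clock: 34.0
tcp_pos: [525.6, -141.7, 86.0]
tcp_rot: [1.0, -0.0, -0.001, -0.0]
contact_force: [0.0, 0.3, -0.5]
finger_gap: 30.4
```

```bash
python3 look.py s17 170,190,290,280,6 240,120,400,220,5
```

```text
t 34.0 [ 525.6 -141.7   86. ] jaw -0.001 zax [-0.002  0.001 -1.   ] F [ 0.   0.3 -0.5] gap 30.4 q [-0.4   0.45 -0.32  0.8  -0.    1.17]
```

View pics/scene_s17.png

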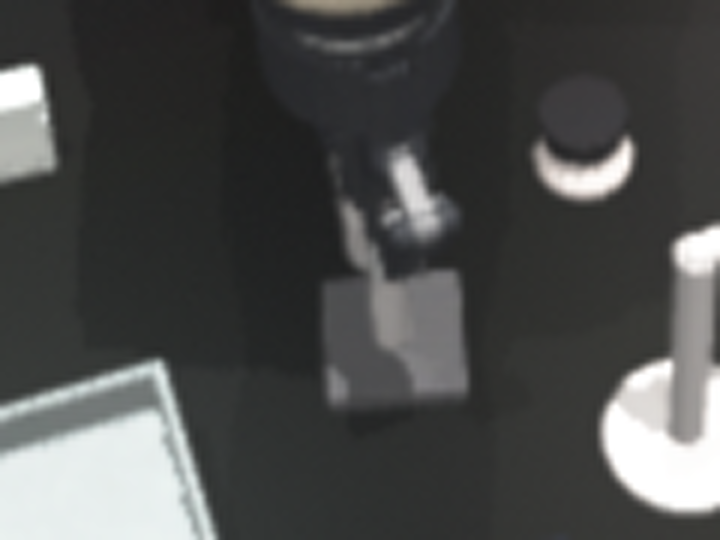

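Emit:
apply_moves:
  moves:
    - {"wx": 0, "wy": 0, "wz": 0, "x": 0.001, "y": 0, "z": -0.008, "fingers": 1}
    - {"wx": 0, "wy": 0, "wz": 0, "x": 0, "y": 0, "z": -0.007, "fingers": 1}
    - {"wx": 0, "wy": 0, "wz": 0, "x": 0, "y": 0, "z": -0.004, "fingers": 1}
    - {"wx": 0, "wy": 0, "wz": 0, "x": 0, "y": 0, "z": -0.002, "fingers": 1}
    - {"wx": 0, "wy": 0, "wz": 0, "x": 0, "y": 0, "z": 0, "fingers": 1}

```text
clock: 34.52
tcp_pos: [527.2, -142.1, 64.6]
tcp_rot: [1.0, -0.001, -0.0, -0.0]
contact_force: [0.2, -0.1, 0.0]
finger_gap: 30.7
```

Emit:
apply_moves:
  moves:
    - {"wx": 0, "wy": 0, "wz": 0, "x": 0, "y": 0, "z": -0.0015, "fingers": 1}
    - {"wx": 0, "wy": 0, "wz": 0, "x": 0, "y": 0, "z": -0.0015, "fingers": 1}
    - {"wx": 0, "wy": 0, "wz": 0, "x": 0, "y": 0, "z": 0, "fingers": 1}

```text
clock: 34.77
tcp_pos: [527.9, -142.6, 62.2]
tcp_rot: [1.0, -0.001, 0.0, 0.0]
contact_force: [0.6, -2.2, 0.3]
finger_gap: 30.1
```

Emit:
apply_moves:
  moves:
    - {"wx": 0, "wy": 0, "wz": 0, "x": 0, "y": 0, "z": -0.001, "fingers": 1}
    - {"wx": 0, "wy": 0, "wz": 0, "x": 0, "y": 0, "z": -0.0005, "fingers": 1}
    - {"wx": 0, "wy": 0, "wz": 0, "x": 0, "y": 0, "z": 0, "fingers": 1}

```text
clock: 35.02
tcp_pos: [528.0, -142.8, 61.1]
tcp_rot: [1.0, -0.001, 0.0, 0.001]
contact_force: [0.4, -2.5, 4.7]
finger_gap: 30.6
```

Emit:
apply_moves:
  moves:
    - {"wx": 0, "wy": 0, "wz": 0, "x": 0, "y": 0, "z": -0.001, "fingers": 1}
    - {"wx": 0, "wy": 0, "wz": 0, "x": 0, "y": 0, "z": -0.001, "fingers": 1}
    - {"wx": 0, "wy": 0, "wz": 0, "x": 0, "y": 0, "z": 0, "fingers": 1}

```text
clock: 35.27
tcp_pos: [528.2, -143.0, 60.1]
tcp_rot: [1.0, -0.001, 0.001, 0.001]
contact_force: [-4.1, -3.1, 16.7]
finger_gap: 30.2
```

Emit:
apply_moves:
  moves:
    - {"wx": 0, "wy": 0, "wz": 0, "x": 0, "y": 0, "z": 0.01, "fingers": 1}
    - {"wx": 0, "wy": 0, "wz": 0, "x": 0, "y": 0, "z": 0.025, "fingers": 1}
    - {"wx": 0, "wy": 0, "wz": 0, "x": 0, "y": 0, "z": 0.03, "fingers": 1}
    - {"wx": 0, "wy": 0, "wz": 0, "x": 0.0103, "y": -0.021, "z": 0, "fingers": 1}
    - {"wx": 0, "wy": 0, "wz": 0, "x": 0.0103, "y": -0.021, "z": 0, "fingers": 1}
    - {"wx": 0, "wy": 0, "wz": 0, "x": 0.0103, "y": -0.021, "z": 0, "fingers": 1}
    - {"wx": 0, "wy": 0, "wz": 0, "x": 0.0103, "y": -0.021, "z": 0, "fingers": 1}
    - {"wx": 0, "wy": 0, "wz": 0, "x": 0.0103, "y": -0.021, "z": 0, "fingers": 1}
    - {"wx": 0, "wy": 0, "wz": 0, "x": 0.0103, "y": -0.021, "z": 0, "fingers": 1}
    - {"wx": 0, "wy": 0, "wz": 0, "x": 0.0103, "y": -0.021, "z": 0, "fingers": 1}
    - {"wx": 0, "wy": 0, "wz": 0, "x": 0, "y": 0, "z": -0.02, "fingers": 1}
    - {"wx": 0, "wy": 0, "wz": 0, "x": 0, "y": 0, "z": -0.02, "fingers": 1}
    - {"wx": 0, "wy": 0, "wz": 0, "x": 0, "y": 0, "z": -0.02, "fingers": 1}
    - {"wx": 0, "wy": 0, "wz": 0, "x": 0, "y": 0, "z": -0.006, "fingers": 1}
    - {"wx": 0, "wy": 0, "wz": 0, "x": 0, "y": 0, "z": 0, "fingers": 1}
    - {"wx": 0, "wy": 0, "wz": 0, "x": 0, "y": 0, "z": 0, "fingers": 1}

```text
clock: 36.6
tcp_pos: [599.7, -288.9, 58.1]
tcp_rot: [1.0, -0.0, -0.0, -0.0]
contact_force: [-0.4, -0.4, -0.4]
finger_gap: 30.4
```

Emit:
apply_moves:
  moves:
    - {"wx": 0, "wy": 0, "wz": 0, "x": 0, "y": 0, "z": -0.005, "fingers": 1}
    - {"wx": 0, "wy": 0, "wz": 0, "x": 0, "y": 0, "z": -0.0025, "fingers": 1}
    - {"wx": 0, "wy": 0, "wz": 0, "x": 0, "y": 0, "z": 0, "fingers": 1}
    - {"wx": 0, "wy": 0, "wz": 0, "x": 0, "y": 0, "z": 0, "fingers": 1}

```text
clock: 36.93
tcp_pos: [599.8, -289.2, 50.5]
tcp_rot: [1.0, -0.0, 0.0, 0.0]
contact_force: [-0.5, 0.1, -0.3]
finger_gap: 30.5
```

Emit:
apply_moves:
  moves:
    - {"wx": 0, "wy": 0, "wz": 0, "x": 0, "y": 0, "z": -0.0015, "fingers": 1}
    - {"wx": 0, "wy": 0, "wz": 0, "x": 0, "y": 0, "z": 0, "fingers": 1}
    - {"wx": 0, "wy": 0, "wz": 0, "x": 0, "y": 0, "z": 0, "fingers": -0.22}
    - {"wx": 0, "wy": 0, "wz": 0, "x": 0, "y": 0, "z": 0, "fingers": -0.22}
    - {"wx": 0, "wy": 0, "wz": 0, "x": 0, "y": 0, "z": 0, "fingers": -0.22}
    - {"wx": 0, "wy": 0, "wz": 0, "x": 0, "y": 0, "z": 0, "fingers": -0.22}
    - {"wx": 0, "wy": 0, "wz": 0, "x": 0, "y": 0, "z": 0.02, "fingers": -0.22}
    - {"wx": 0, "wy": 0, "wz": 0, "x": 0, "y": 0, "z": 0.035, "fingers": -0.22}
    - {"wx": 0, "wy": 0, "wz": 0, "x": 0, "y": 0, "z": 0.035, "fingers": -0.22}
    - {"wx": 0, "wy": 0, "wz": 0, "x": 0, "y": 0, "z": 0.035, "fingers": -0.22}
    - {"wx": 0, "wy": 0, "wz": 0, "x": 0, "y": 0, "z": 0.035, "fingers": -0.22}
    - {"wx": 0, "wy": 0, "wz": 0, "x": 0, "y": 0, "z": 0.035, "fingers": -0.22}
    - {"wx": 0, "wy": 0, "wz": -0.0091, "x": -0.0092, "y": 0.0256, "z": 0, "fingers": -0.22}
    - {"wx": 0, "wy": 0, "wz": -0.0091, "x": -0.0092, "y": 0.0256, "z": 0, "fingers": -0.22}

```text
clock: 38.1
tcp_pos: [582.8, -239.3, 246.2]
tcp_rot: [1.0, -0.011, 0.003, 0.001]
contact_force: [-0.2, 0.9, -0.5]
finger_gap: 52.0
```

Emit:
apply_moves:
  moves:
    - {"wx": 0, "wy": 0, "wz": -0.0091, "x": -0.0092, "y": 0.0256, "z": 0, "fingers": -0.22}
    - {"wx": 0, "wy": 0, "wz": -0.0091, "x": -0.0092, "y": 0.0256, "z": 0, "fingers": -0.22}
    - {"wx": 0, "wy": 0, "wz": -0.0091, "x": -0.0092, "y": 0.0256, "z": 0, "fingers": -0.22}
    - {"wx": 0, "wy": 0, "wz": -0.0091, "x": -0.0092, "y": 0.0256, "z": 0, "fingers": -0.22}
    - {"wx": 0, "wy": 0, "wz": -0.0091, "x": -0.0092, "y": 0.0256, "z": 0, "fingers": -0.22}
    - {"wx": 0, "wy": 0, "wz": -0.0091, "x": -0.0092, "y": 0.0256, "z": 0, "fingers": -0.22}
    - {"wx": 0, "wy": 0, "wz": -0.0091, "x": -0.0092, "y": 0.0256, "z": 0, "fingers": -0.22}
    - {"wx": 0, "wy": 0, "wz": -0.0091, "x": -0.0092, "y": 0.0256, "z": 0, "fingers": -0.22}
    - {"wx": 0, "wy": 0, "wz": -0.0091, "x": -0.0092, "y": 0.0256, "z": 0, "fingers": -0.22}
    - {"wx": 0, "wy": 0, "wz": -0.0091, "x": -0.0092, "y": 0.0256, "z": 0, "fingers": -0.22}
    - {"wx": 0, "wy": 0, "wz": -0.0091, "x": -0.0092, "y": 0.0256, "z": 0, "fingers": -0.22}
    - {"wx": 0, "wy": 0, "wz": -0.0091, "x": -0.0092, "y": 0.0256, "z": 0, "fingers": -0.22}
    - {"wx": 0, "wy": 0, "wz": -0.0091, "x": -0.0092, "y": 0.0256, "z": 0, "fingers": -0.22}
    - {"wx": 0, "wy": 0, "wz": -0.0091, "x": -0.0092, "y": 0.0256, "z": 0, "fingers": -0.22}
    - {"wx": 0, "wy": 0, "wz": -0.0091, "x": -0.0092, "y": 0.0256, "z": 0, "fingers": -0.22}
    - {"wx": 0, "wy": 0, "wz": -0.0091, "x": -0.0092, "y": 0.0256, "z": 0, "fingers": -0.22}
    - {"wx": 0, "wy": 0, "wz": 0, "x": 0, "y": 0, "z": 0, "fingers": -0.22}
    - {"wx": 0, "wy": 0, "wz": 0, "x": 0, "y": 0, "z": 0, "fingers": -0.22}

```text
clock: 39.6
tcp_pos: [433.6, 172.6, 243.7]
tcp_rot: [0.997, -0.081, 0.0, 0.0]
contact_force: [-0.2, -0.4, -0.6]
finger_gap: 51.8
```

```bash
python3 look.py s18 90,90,390,320,2.6 100,120,400,240,2.6
python3 - <<'E'
from h import *
im,d=load("scene","s18"); crop(im,"tabz",270,90,390,200,6)
E
```

```text
t 39.6 [433.6 172.6 243.7] jaw -0.162 zax [ 0. -0. -1.] F [-0.2 -0.4 -0.6] gap 51.8 q [ 0.22  0.17 -0.28  1.12 -0.    1.96]
```

View pics/scene_s18.png

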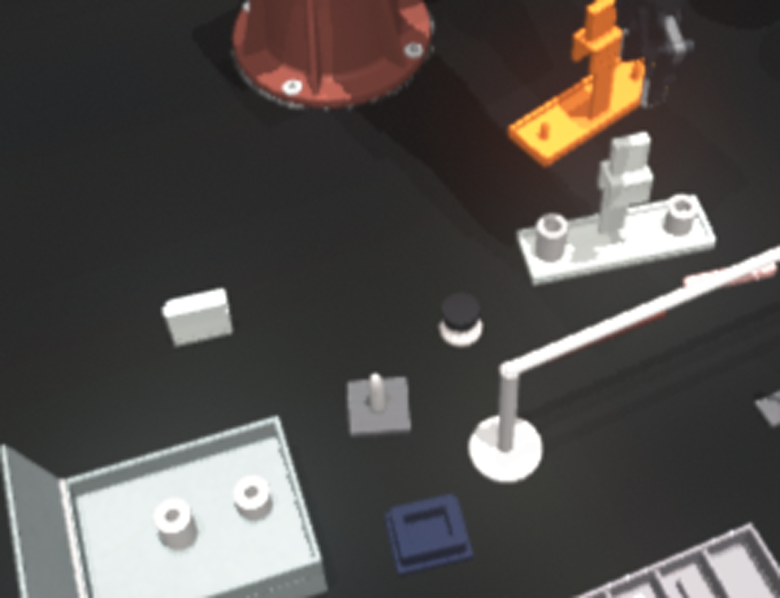

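View pics/tabz.png

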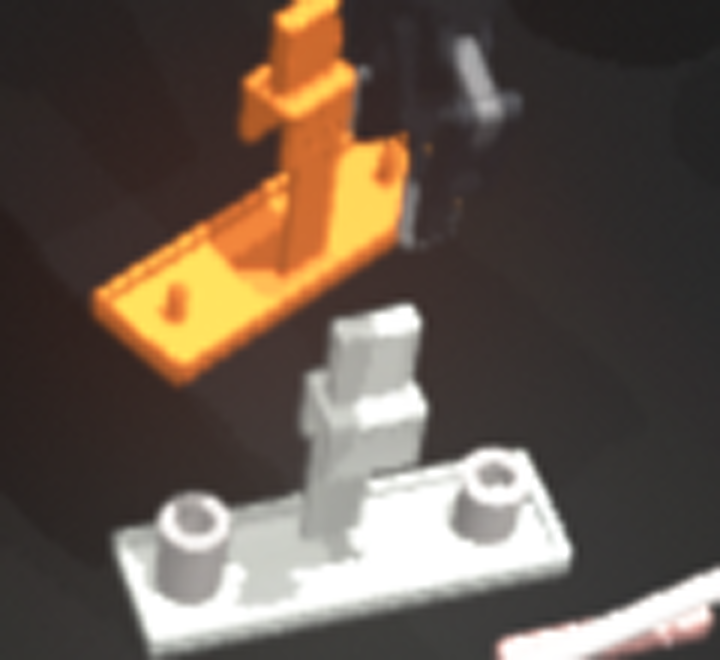

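Run:
```python
from h import *
for U,V in((376,322),(332,328),(412,308),(420,322),(338,342)): print((U,V),ray("scene",(U+.5)/6-.5+270,(V+.5)/6-.5+90,167).round(1))
```

```text
(376, 322) [433.8 171.3 167. ]
(332, 328) [429.3 152.4 167. ]
(412, 308) [432.8 189.3 167. ]
(420, 322) [441.3 188.5 167. ]
(338, 342) [437.5 151.  167. ]
```

Emit:
apply_moves:
  moves:
    - {"wx": 0, "wy": 0, "wz": 0, "x": 0.0005, "y": -0.0015, "z": -0.02, "fingers": -0.22}
    - {"wx": 0, "wy": 0, "wz": 0, "x": 0, "y": 0, "z": -0.02, "fingers": -0.22}
    - {"wx": 0, "wy": 0, "wz": 0, "x": 0, "y": 0, "z": -0.02, "fingers": -0.22}
    - {"wx": 0, "wy": 0, "wz": 0, "x": 0, "y": 0, "z": -0.02, "fingers": -0.22}
    - {"wx": 0, "wy": 0, "wz": 0, "x": 0, "y": 0, "z": -0.02, "fingers": -0.22}
    - {"wx": 0, "wy": 0, "wz": 0, "x": 0, "y": 0, "z": -0.012, "fingers": -0.22}
    - {"wx": 0, "wy": 0, "wz": 0, "x": 0, "y": 0, "z": 0, "fingers": -0.22}
    - {"wx": 0, "wy": 0, "wz": 0, "x": 0, "y": 0, "z": 0, "fingers": -0.22}

```text
clock: 40.37
tcp_pos: [434.6, 169.3, 131.4]
tcp_rot: [0.997, -0.083, -0.001, 0.0]
contact_force: [0.2, 0.7, 0.4]
finger_gap: 52.2
```

```bash
python3 look.py s19 270,90,390,190,6 100,120,260,240,5
```

```text
t 40.37 [434.6 169.3 131.4] jaw -0.166 zax [-0.001 -0.    -1.   ] F [0.2 0.7 0.4] gap 52.2 q [ 0.21  0.27 -0.47  0.84 -0.    1.95]
```

View pics/scene_s19.png

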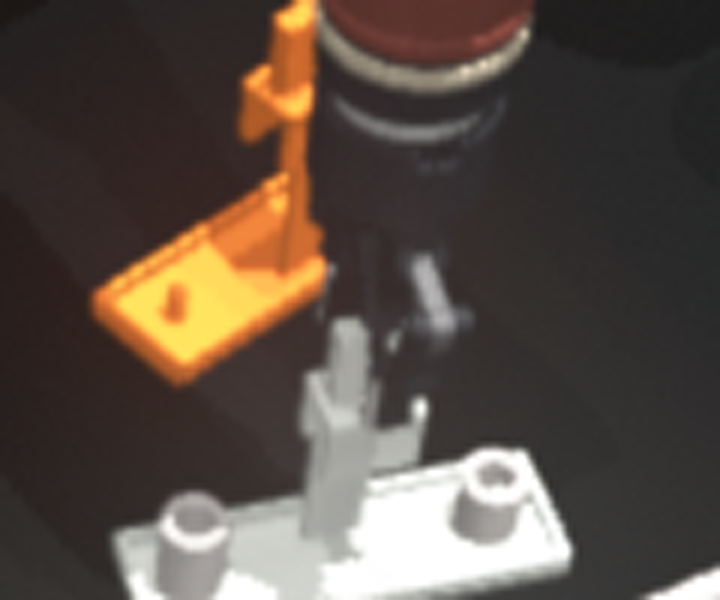

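Emit:
apply_moves:
  moves:
    - {"wx": 0, "wy": 0, "wz": 0, "x": 0, "y": 0.001, "z": 0, "fingers": -0.22}
    - {"wx": 0, "wy": 0, "wz": 0, "x": 0, "y": 0, "z": 0, "fingers": 1}
    - {"wx": 0, "wy": 0, "wz": 0, "x": 0, "y": 0, "z": 0, "fingers": 1}
    - {"wx": 0, "wy": 0, "wz": 0, "x": 0, "y": 0, "z": 0, "fingers": 1}
    - {"wx": 0, "wy": 0, "wz": 0, "x": 0, "y": 0, "z": 0, "fingers": 1}
    - {"wx": 0, "wy": 0, "wz": 0, "x": 0, "y": 0, "z": 0, "fingers": 1}
    - {"wx": 0, "wy": 0, "wz": 0, "x": 0, "y": 0, "z": 0, "fingers": 1}
    - {"wx": 0, "wy": 0, "wz": 0, "x": 0, "y": 0, "z": 0, "fingers": 1}
  grip_force: 100

```text
clock: 41.13
tcp_pos: [434.7, 171.3, 132.1]
tcp_rot: [0.997, -0.082, 0.0, -0.0]
contact_force: [-0.4, -0.8, 5.6]
finger_gap: 10.9
```

Emit:
apply_moves:
  moves:
    - {"wx": 0, "wy": 0, "wz": 0, "x": 0, "y": 0, "z": 0.005, "fingers": 1}
    - {"wx": 0, "wy": 0, "wz": 0, "x": 0, "y": 0, "z": 0.01, "fingers": 1}
    - {"wx": 0, "wy": 0, "wz": 0, "x": 0, "y": 0, "z": 0.015, "fingers": 1}
    - {"wx": 0, "wy": 0, "wz": 0, "x": 0, "y": 0, "z": 0.02, "fingers": 1}
    - {"wx": 0, "wy": 0, "wz": 0, "x": 0, "y": 0, "z": 0.018, "fingers": 1}
    - {"wx": 0, "wy": 0, "wz": 0, "x": 0, "y": 0, "z": 0.01, "fingers": 1}
    - {"wx": 0, "wy": 0, "wz": 0.018, "x": 0.006, "y": -0.0036, "z": 0, "fingers": 1}
    - {"wx": 0, "wy": 0, "wz": 0.018, "x": 0.006, "y": -0.0036, "z": 0, "fingers": 1}
    - {"wx": 0, "wy": 0, "wz": 0.018, "x": 0.006, "y": -0.0036, "z": 0, "fingers": 1}
    - {"wx": 0, "wy": 0, "wz": 0.018, "x": 0.006, "y": -0.0036, "z": 0, "fingers": 1}
    - {"wx": 0, "wy": 0, "wz": 0.018, "x": 0.006, "y": -0.0036, "z": 0, "fingers": 1}
    - {"wx": 0, "wy": 0, "wz": 0.018, "x": 0.006, "y": -0.0036, "z": 0, "fingers": 1}
    - {"wx": 0, "wy": 0, "wz": 0.018, "x": 0.006, "y": -0.0036, "z": 0, "fingers": 1}
    - {"wx": 0, "wy": 0, "wz": 0.018, "x": 0.006, "y": -0.0036, "z": 0, "fingers": 1}
    - {"wx": 0, "wy": 0, "wz": 0.018, "x": 0.006, "y": -0.0036, "z": 0, "fingers": 1}
    - {"wx": 0, "wy": 0, "wz": 0.018, "x": 0.006, "y": -0.0036, "z": 0, "fingers": 1}
    - {"wx": 0, "wy": 0, "wz": 0.018, "x": 0.006, "y": -0.0036, "z": 0, "fingers": 1}
    - {"wx": 0, "wy": 0, "wz": 0.018, "x": 0.006, "y": -0.0036, "z": 0, "fingers": 1}
    - {"wx": 0, "wy": 0, "wz": 0, "x": 0, "y": 0, "z": 0, "fingers": 1}
    - {"wx": 0, "wy": 0, "wz": 0, "x": 0, "y": 0, "z": 0, "fingers": 1}

```text
clock: 42.8
tcp_pos: [505.9, 127.8, 209.0]
tcp_rot: [1.0, 0.025, -0.001, 0.0]
contact_force: [-0.6, 0.6, -8.0]
finger_gap: 11.1
```

```bash
python3 look.py s20 270,100,470,250,4 100,120,260,240,5
```

```text
t 42.8 [505.9 127.8 209. ] jaw 0.05 zax [-0.002 -0.    -1.   ] F [-0.6  0.6 -8. ] gap 11.1 q [ 0.11  0.3  -0.2   1.07  0.    1.63]
```

View pics/scene_s20.png

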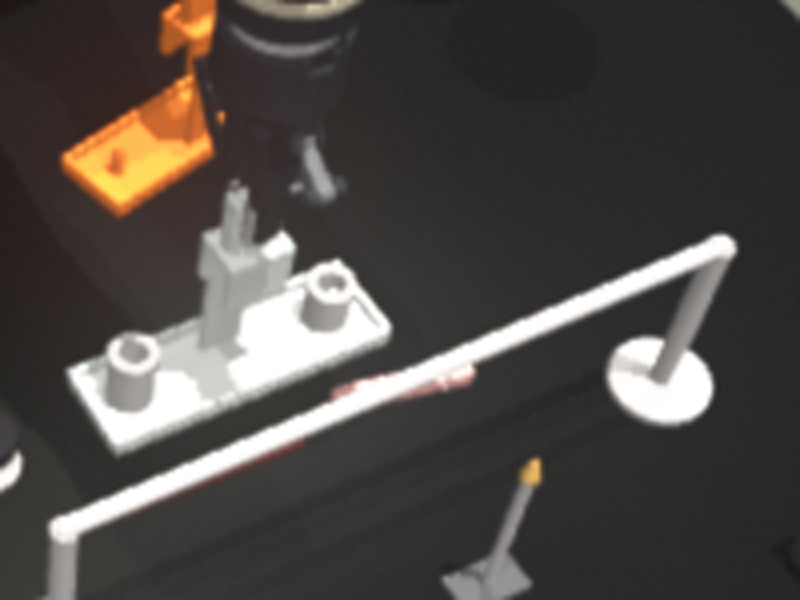

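View pics/top_s20.png

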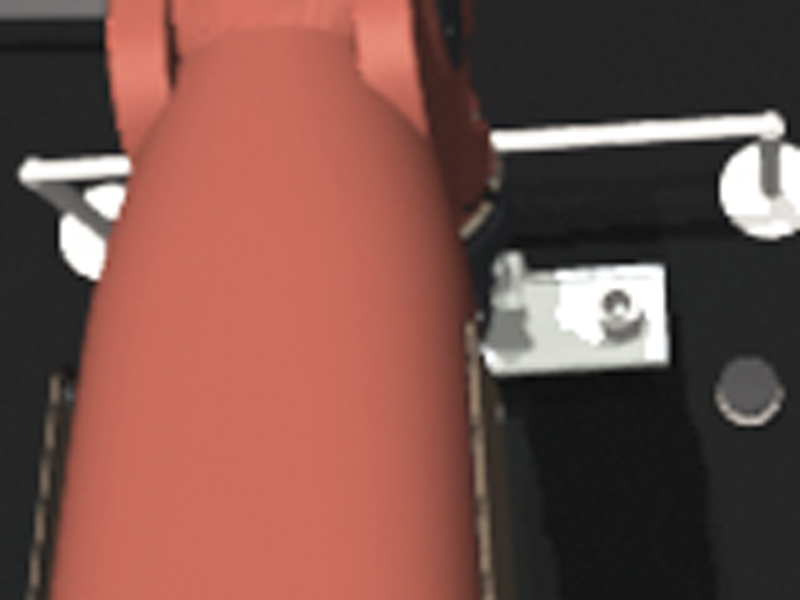

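Run:
```python
from h import *
S=lambda U,V,z: ray("scene",(U+.5)/4-.5+270,(V+.5)/4-.5+100,z).round(1)
T=lambda U,V,z: ray("top",(U+.5)/5-.5+100,(V+.5)/5-.5+120,z).round(1)
print("rail ends scene",S(62,526,150),S(722,246,150)); print("top",T(771,126,150),T(32,170,150))
print("mid-line top",T(400,148,150)," scene",S(392,386,150))
print("pointer tip",S(532,459,145),T(349,38,145))
# carrier now: hook roof edges at u+122, tray corners at u+14
u=209-131
for n,p in(("tray L-near",(70,375)),("tray near",(120,448)),("tray R",(390,326)),("tray far",(343,264))): print(n,S(*p,u+14))
print("sleeve tops",S(132,352,u+54),S(330,280,u+42)); print("top tray",T(666,264,u+14),T(668,363,u+14))
```

```text
rail ends scene [617.3 -46.1 150. ] [594.3 424.1 150. ]
top [617.4 -46.3 150. ] [595.2 425.2 150. ]
mid-line top [606.3 190.9 150. ]  scene [606.4 176.8 150. ]
pointer tip [682.1 227.2 145. ] [683.3 227.1 145. ]
tray L-near [483.6  22.9  92. ]
tray near [547.5  27.6  92. ]
tray R [530.9 231.1  92. ]
tray far [472.7 229.4  92. ]
sleeve tops [509.2  52.1 132. ] [499.8 199.6 120. ]
top tray [542.3  24.5  92. ] [475.4  23.4  92. ]
```

Emit:
apply_moves:
  moves:
    - {"wx": 0, "wy": 0, "wz": 0, "x": 0.0085, "y": 0.0003, "z": 0.001, "fingers": 1}
    - {"wx": 0, "wy": 0, "wz": 0, "x": 0.0085, "y": 0.0003, "z": 0, "fingers": 1}
    - {"wx": 0, "wy": 0, "wz": 0, "x": 0.0085, "y": 0.0003, "z": 0, "fingers": 1}
    - {"wx": 0, "wy": 0, "wz": 0, "x": 0.0085, "y": 0.0003, "z": 0, "fingers": 1}
    - {"wx": 0, "wy": 0, "wz": 0, "x": 0.0085, "y": 0.0003, "z": 0, "fingers": 1}
    - {"wx": 0, "wy": 0, "wz": 0, "x": 0.0085, "y": 0.0003, "z": 0, "fingers": 1}
    - {"wx": 0, "wy": 0, "wz": 0, "x": 0.0085, "y": 0.0003, "z": 0, "fingers": 1}
    - {"wx": 0, "wy": 0, "wz": 0, "x": 0, "y": 0, "z": 0, "fingers": 1}
    - {"wx": 0, "wy": 0, "wz": 0, "x": 0, "y": 0, "z": 0, "fingers": 1}

```text
clock: 43.65
tcp_pos: [566.3, 130.0, 210.3]
tcp_rot: [1.0, 0.026, -0.0, 0.0]
contact_force: [0.3, 0.2, -7.5]
finger_gap: 10.7
```

```bash
python3 look.py s21 280,130,400,220,6 100,120,260,240,5
```

```text
t 43.65 [566.3 130.  210.3] jaw 0.051 zax [-0.001 -0.    -1.   ] F [ 0.3  0.2 -7.5] gap 10.7 q [ 0.1   0.41 -0.04  1.13 -0.    1.62]
```

View pics/scene_s21.png

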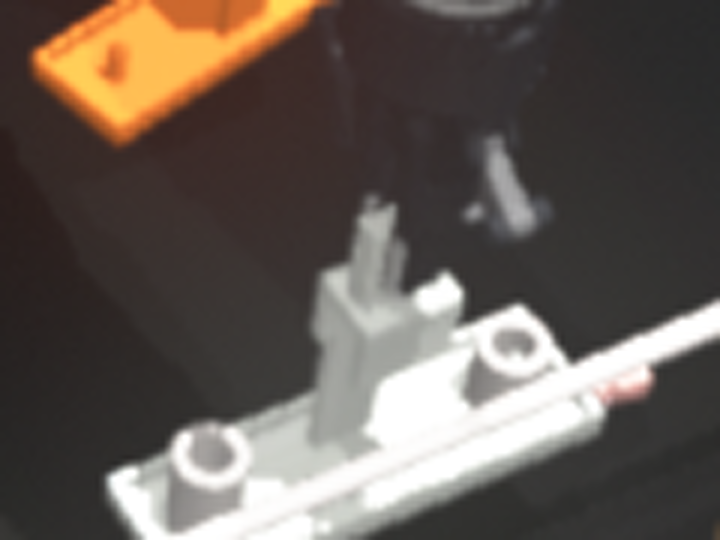

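Run:
```python
from h import *
im,d=load("scene","s21"); W=cloud("scene",d)
for U,V in((400,320),(390,340),(385,355),(380,365),(375,375),(375,385),(435,292),(345,290),(180,450),(245,460),(530,330),(300,490),(450,430)):
    u=int(U/6+280);v=int(V/6+130); print((U,V),W[v,u].round(1))
```

```text
(400, 320) [582.  124.1 199.8]
(390, 340) [583.4 121.9 191.2]
(385, 355) [582.4 121.7 178.5]
(380, 365) [584.6 117.6 179.4]
(375, 375) [584.5 116.  172.3]
(375, 385) [552.8 142.  110.8]
(435, 292) [575.  143.8 200.5]
(345, 290) [559.3 113.  197.8]
(180, 450) [565.9  43.9 135.5]
(245, 460) [577.   65.4 133.7]
(530, 330) [559.2 211.8 119.3]
(300, 490) [611.9  71.5 155.5]
(450, 430) [610.5 138.8 156.4]
```

Emit:
apply_moves:
  moves:
    - {"wx": 0, "wy": 0, "wz": 0, "x": 0.0085, "y": 0, "z": 0, "fingers": 1}
    - {"wx": 0, "wy": 0, "wz": 0, "x": 0.0085, "y": 0, "z": 0, "fingers": 1}
    - {"wx": 0, "wy": 0, "wz": 0, "x": 0.0085, "y": 0, "z": 0, "fingers": 1}
    - {"wx": 0, "wy": 0, "wz": 0, "x": 0.0085, "y": 0, "z": 0, "fingers": 1}
    - {"wx": 0, "wy": 0, "wz": 0, "x": 0.0085, "y": 0, "z": 0, "fingers": 1}
    - {"wx": 0, "wy": 0, "wz": 0, "x": 0, "y": 0, "z": 0, "fingers": 1}
    - {"wx": 0, "wy": 0, "wz": 0, "x": 0, "y": 0, "z": 0, "fingers": 1}

```text
clock: 44.33
tcp_pos: [608.7, 130.0, 210.4]
tcp_rot: [1.0, 0.026, -0.0, -0.0]
contact_force: [-0.1, -0.4, -8.0]
finger_gap: 10.4
```

```bash
python3 look.py s22 280,130,400,220,6 100,120,260,240,5
```

```text
t 44.33 [608.7 130.  210.4] jaw 0.051 zax [-0.  0. -1.] F [-0.1 -0.4 -8. ] gap 10.4 q [0.09 0.49 0.09 1.17 0.   1.61]
```

View pics/scene_s22.png

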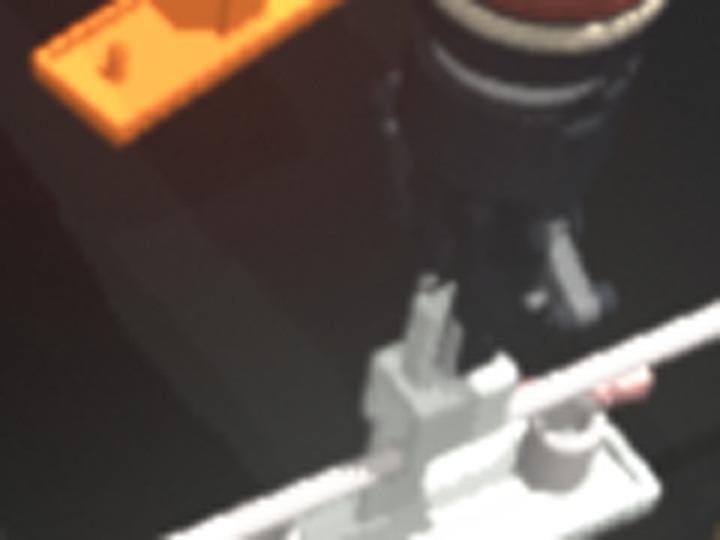

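Emit:
apply_moves:
  moves:
    - {"wx": 0, "wy": 0, "wz": 0, "x": 0, "y": 0, "z": -0.005, "fingers": 1}
    - {"wx": 0, "wy": 0, "wz": 0, "x": 0, "y": 0, "z": -0.005, "fingers": 1}
    - {"wx": 0, "wy": 0, "wz": 0, "x": 0, "y": 0, "z": -0.005, "fingers": 1}
    - {"wx": 0, "wy": 0, "wz": 0, "x": 0, "y": 0, "z": 0, "fingers": 1}

```text
clock: 44.77
tcp_pos: [607.6, 130.0, 194.1]
tcp_rot: [1.0, 0.026, -0.001, 0.0]
contact_force: [-0.8, 0.2, -8.6]
finger_gap: 10.5
```

```bash
python3 look.py s23 280,130,400,220,6 100,120,260,240,5;  python3 - <<'E'
from h import *
im,d=load("scene","s23"); W=cloud("scene",d)
Q=W[180:215,335:370].reshape(-1,3); Q=Q[(Q[:,2]>150)&(Q[:,2]<190)]; print(np.percentile(Q,[5,50,95],axis=0).round(1))
E
```

```text
t 44.77 [607.6 130.  194.1] jaw 0.051 zax [-0.002 -0.    -1.   ] F [-0.8  0.2 -8.6] gap 10.5 q [0.09 0.5  0.06 1.14 0.   1.61]
[[595.2  92.  151.9]
 [617.7 117.4 169.3]
 [625.2 169.1 186.1]]
```

View pics/scene_s23.png

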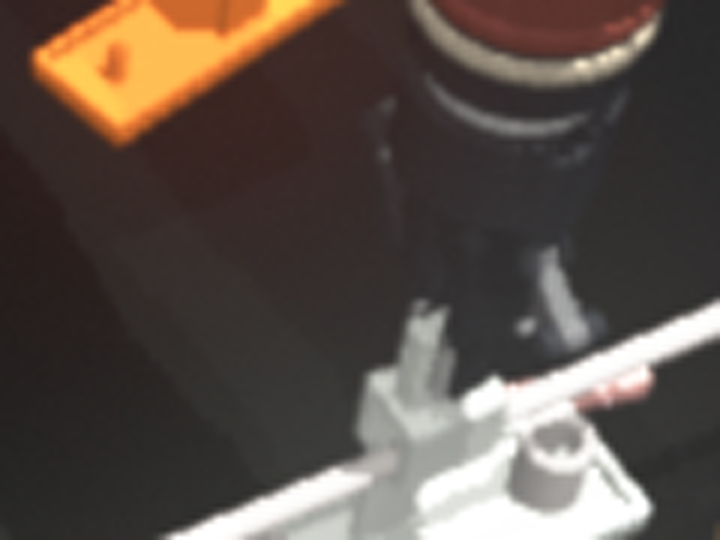

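Emit:
apply_moves:
  moves:
    - {"wx": 0, "wy": 0, "wz": 0, "x": 0.0005, "y": 0, "z": -0.005, "fingers": 1}
    - {"wx": 0, "wy": 0, "wz": 0, "x": 0, "y": 0, "z": -0.005, "fingers": 1}
    - {"wx": 0, "wy": 0, "wz": 0, "x": 0, "y": 0, "z": -0.004, "fingers": 1}
    - {"wx": 0, "wy": 0, "wz": 0, "x": 0, "y": 0, "z": -0.003, "fingers": 1}
    - {"wx": 0, "wy": 0, "wz": 0, "x": 0, "y": 0, "z": 0, "fingers": 1}

```text
clock: 45.28
tcp_pos: [608.5, 130.0, 177.6]
tcp_rot: [1.0, 0.026, -0.001, 0.0]
contact_force: [0.9, 0.4, -7.9]
finger_gap: 10.9
```

Emit:
apply_moves:
  moves:
    - {"wx": 0, "wy": 0, "wz": 0, "x": 0, "y": 0, "z": -0.002, "fingers": 1}
    - {"wx": 0, "wy": 0, "wz": 0, "x": 0, "y": 0, "z": -0.001, "fingers": 1}
    - {"wx": 0, "wy": 0, "wz": 0, "x": 0, "y": 0, "z": 0, "fingers": 1}

```text
clock: 45.53
tcp_pos: [609.0, 130.0, 175.5]
tcp_rot: [1.0, 0.026, -0.0, 0.0]
contact_force: [-0.1, 0.5, -7.6]
finger_gap: 10.7
```

Emit:
apply_moves:
  moves:
    - {"wx": 0, "wy": 0, "wz": 0, "x": 0, "y": 0, "z": -0.001, "fingers": 1}
    - {"wx": 0, "wy": 0, "wz": 0, "x": 0, "y": 0, "z": -0.001, "fingers": 1}
    - {"wx": 0, "wy": 0, "wz": 0, "x": 0, "y": 0, "z": 0, "fingers": 1}

```text
clock: 45.78
tcp_pos: [609.0, 130.0, 173.5]
tcp_rot: [1.0, 0.026, -0.0, 0.0]
contact_force: [-0.6, -0.8, -8.1]
finger_gap: 10.9
```

Emit:
apply_moves:
  moves:
    - {"wx": 0, "wy": 0, "wz": 0, "x": 0, "y": 0, "z": -0.0005, "fingers": 1}
    - {"wx": 0, "wy": 0, "wz": 0, "x": 0, "y": 0, "z": -0.0005, "fingers": 1}
    - {"wx": 0, "wy": 0, "wz": 0, "x": 0, "y": 0, "z": 0, "fingers": 1}

```text
clock: 46.03
tcp_pos: [609.1, 130.1, 173.1]
tcp_rot: [1.0, 0.026, 0.0, 0.0]
contact_force: [-2.7, -0.1, -2.6]
finger_gap: 10.6
```

Emit:
apply_moves:
  moves:
    - {"wx": 0, "wy": 0, "wz": 0, "x": -0.0003, "y": 0.003, "z": 0, "fingers": 1}
    - {"wx": 0, "wy": 0, "wz": 0, "x": -0.0003, "y": 0.005, "z": 0, "fingers": 1}
    - {"wx": 0, "wy": 0, "wz": 0, "x": -0.0003, "y": 0.006, "z": 0, "fingers": 1}
    - {"wx": 0, "wy": 0, "wz": 0, "x": -0.0003, "y": 0.006, "z": 0, "fingers": 1}
    - {"wx": 0, "wy": 0, "wz": 0, "x": -0.0003, "y": 0.006, "z": 0, "fingers": 1}
    - {"wx": 0, "wy": 0, "wz": 0, "x": -0.0003, "y": 0.006, "z": 0, "fingers": 1}
    - {"wx": 0, "wy": 0, "wz": 0, "x": -0.0003, "y": 0.006, "z": 0, "fingers": 1}
    - {"wx": 0, "wy": 0, "wz": 0, "x": 0, "y": 0, "z": 0, "fingers": 1}

```text
clock: 46.7
tcp_pos: [607.3, 169.6, 173.1]
tcp_rot: [1.0, 0.026, 0.001, -0.0]
contact_force: [0.6, 0.7, 1.0]
finger_gap: 10.8
```

Emit:
apply_moves:
  moves:
    - {"wx": 0, "wy": 0, "wz": 0, "x": -0.0003, "y": 0.003, "z": 0, "fingers": 1}
    - {"wx": 0, "wy": 0, "wz": 0, "x": -0.0003, "y": 0.006, "z": 0, "fingers": 1}
    - {"wx": 0, "wy": 0, "wz": 0, "x": -0.0003, "y": 0.006, "z": 0, "fingers": 1}
    - {"wx": 0, "wy": 0, "wz": 0, "x": -0.0003, "y": 0.006, "z": 0, "fingers": 1}
    - {"wx": 0, "wy": 0, "wz": 0, "x": -0.0003, "y": 0.006, "z": 0, "fingers": 1}
    - {"wx": 0, "wy": 0, "wz": 0, "x": -0.0003, "y": 0.006, "z": 0, "fingers": 1}
    - {"wx": 0, "wy": 0, "wz": 0, "x": -0.0003, "y": 0.006, "z": 0, "fingers": 1}
    - {"wx": 0, "wy": 0, "wz": 0, "x": -0.0003, "y": 0.006, "z": 0, "fingers": 1}
    - {"wx": 0, "wy": 0, "wz": 0, "x": 0, "y": 0.003, "z": 0, "fingers": 1}
    - {"wx": 0, "wy": 0, "wz": 0, "x": 0, "y": 0, "z": 0, "fingers": 1}
    - {"wx": 0, "wy": 0, "wz": 0, "x": 0, "y": 0, "z": 0, "fingers": 1}

```text
clock: 47.62
tcp_pos: [604.8, 216.4, 173.1]
tcp_rot: [1.0, 0.026, 0.0, -0.0]
contact_force: [0.5, -2.3, 2.7]
finger_gap: 10.6
```

```bash
python3 look.py s24 280,120,460,255,4.4 100,120,260,240,5
```

```text
t 47.62 [604.8 216.4 173.1] jaw 0.051 zax [ 0.001  0.    -1.   ] F [ 0.5 -2.3  2.7] gap 10.6 q [0.23 0.55 0.09 1.11 0.   1.75]
```

View pics/scene_s24.png

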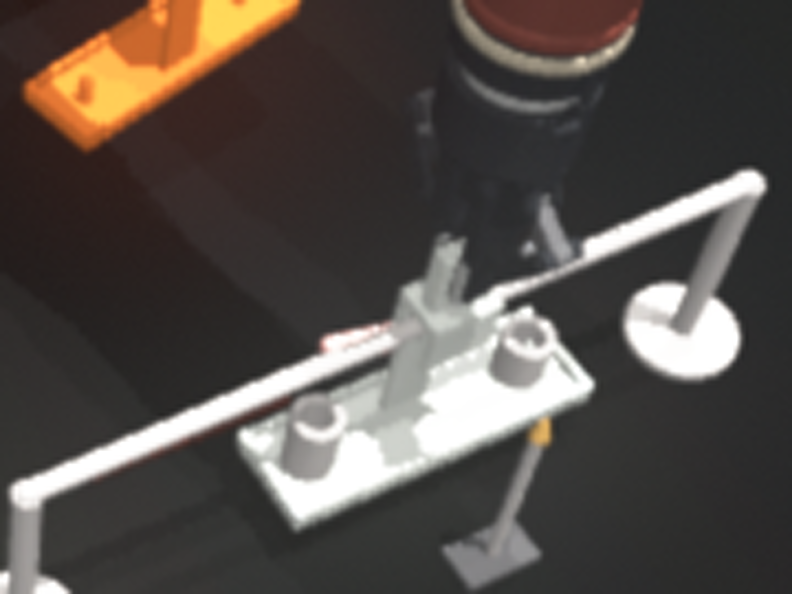

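Run:
```python
from h import *
im,d=load("scene","s24"); crop(im,"hk",355,160,425,212,11)
k=4.4
S=lambda U,V,z: ray("scene",(U+.5)/k-.5+280,(V+.5)/k-.5+120,z)
P=[S(*p,55) for p in((240,436),(297,525),(592,383),(530,311))]; print(np.round(P,1)); print(np.mean(P,0))
yv=np.array([-.048,.9988]); m=np.array([682.7,227.1])
print("delta to mark", (m-np.mean(P,0)[:2])@yv, "tcp",(m-[604.8,216.4])@yv, "tip now",S(542,422,145))
```

```text
[[580.5 111.9  55. ]
 [646.4 112.7  55. ]
 [630.  320.   55. ]
 [570.2 315.9  55. ]]
[606.7517059  215.13258047  55.        ]
delta to mark 8.307540512742515 tcp 6.947959999999984 tip now [684.99939835 225.81511349 145.        ]
```

View pics/hk.png

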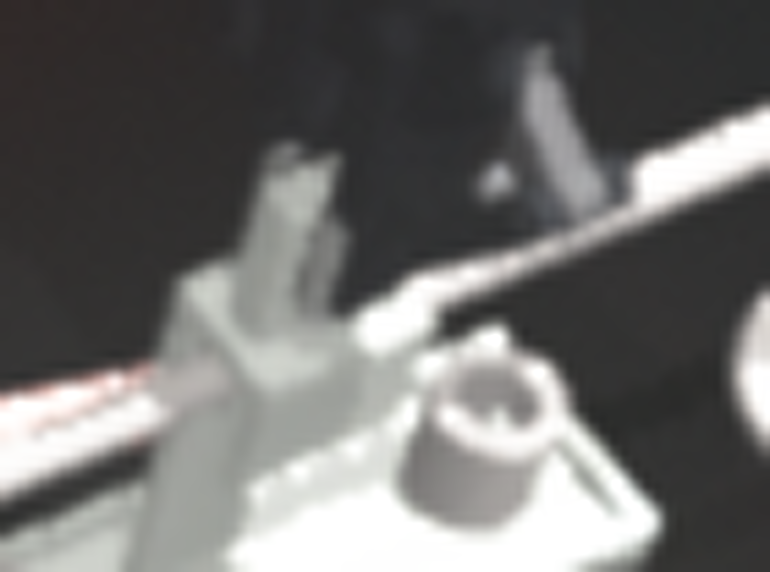

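View pics/top_s24.png

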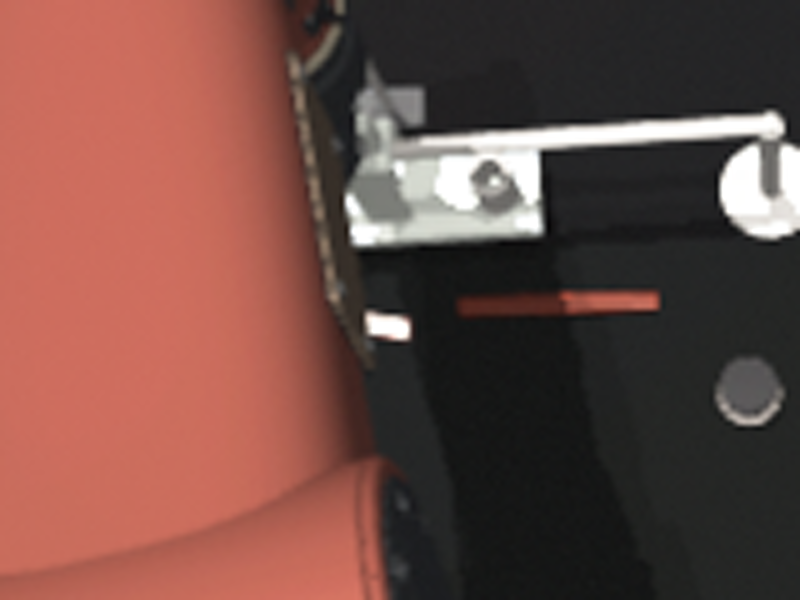

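Emit:
apply_moves:
  moves:
    - {"wx": 0, "wy": 0, "wz": 0, "x": -0.0002, "y": 0.004, "z": 0, "fingers": 1}
    - {"wx": 0, "wy": 0, "wz": 0, "x": -0.0002, "y": 0.0035, "z": 0, "fingers": 1}
    - {"wx": 0, "wy": 0, "wz": 0, "x": 0, "y": 0, "z": 0, "fingers": 1}
    - {"wx": 0, "wy": 0, "wz": 0, "x": 0, "y": 0, "z": 0, "fingers": 1}
    - {"wx": 0, "wy": 0, "wz": 0, "x": 0, "y": 0, "z": 0, "fingers": 1}

```text
clock: 48.13
tcp_pos: [604.5, 223.1, 173.1]
tcp_rot: [1.0, 0.025, 0.0, 0.0]
contact_force: [0.3, -6.0, 5.1]
finger_gap: 10.7
```

```bash
python3 look.py s25 355,160,425,212,11 100,120,260,240,5
```

```text
t 48.13 [604.5 223.1 173.1] jaw 0.051 zax [ 0.001 -0.001 -1.   ] F [ 0.3 -6.   5.1] gap 10.7 q [ 0.24  0.55  0.1   1.12 -0.    1.76]
```

View pics/scene_s25.png

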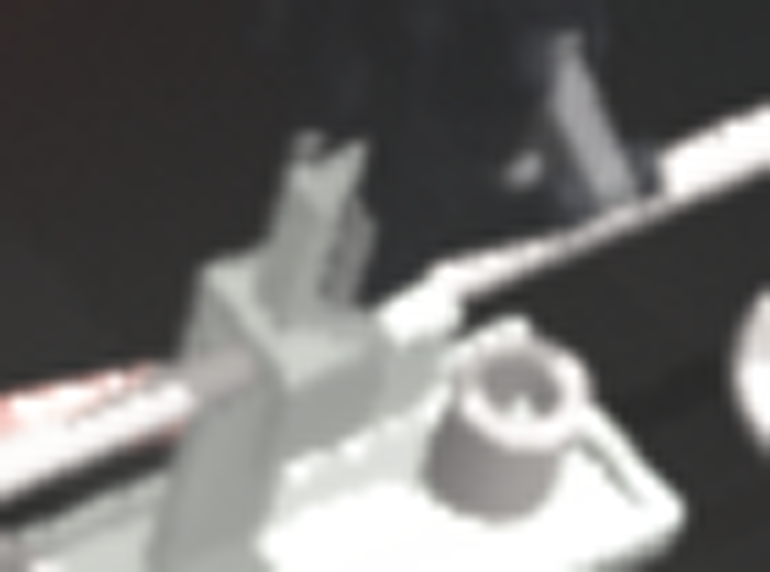

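Emit:
apply_moves:
  moves:
    - {"wx": 0, "wy": 0, "wz": 0, "x": 0, "y": 0, "z": 0.0003, "fingers": 1}
    - {"wx": 0, "wy": 0, "wz": 0, "x": 0, "y": 0, "z": 0.0002, "fingers": 1}
    - {"wx": 0, "wy": 0, "wz": 0, "x": 0, "y": 0, "z": 0, "fingers": 0.3}
    - {"wx": 0, "wy": 0, "wz": 0, "x": 0, "y": 0, "z": 0, "fingers": 0.3}
    - {"wx": 0, "wy": 0, "wz": 0, "x": 0, "y": 0, "z": 0, "fingers": 0.3}
    - {"wx": 0, "wy": 0, "wz": 0, "x": 0, "y": 0, "z": 0, "fingers": 0.3}
    - {"wx": 0, "wy": 0, "wz": 0, "x": 0, "y": 0, "z": 0, "fingers": 0.3}
    - {"wx": 0, "wy": 0, "wz": 0, "x": 0, "y": 0, "z": 0, "fingers": 0.3}
  grip_force: 40

```text
clock: 48.9
tcp_pos: [604.1, 223.7, 173.1]
tcp_rot: [1.0, 0.026, -0.0, -0.0]
contact_force: [0.4, -1.2, -0.1]
finger_gap: 30.1
```

```bash
python3 look.py s26 280,120,460,255,4.4 100,120,260,240,5
```

```text
t 48.9 [604.1 223.7 173.1] jaw 0.051 zax [-0.  0. -1.] F [ 0.4 -1.2 -0.1] gap 30.1 q [0.24 0.55 0.1  1.12 0.   1.76]
```

View pics/scene_s26.png

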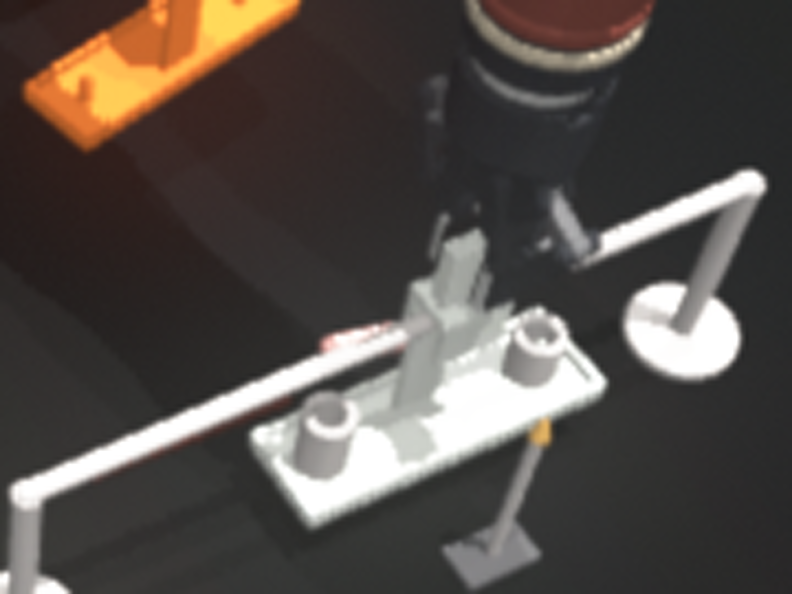

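Emit:
apply_moves:
  moves:
    - {"wx": 0, "wy": 0, "wz": 0, "x": 0, "y": 0, "z": 0.008, "fingers": 0.3}
    - {"wx": 0, "wy": 0, "wz": 0, "x": 0, "y": 0, "z": 0.015, "fingers": 0.3}
    - {"wx": 0, "wy": 0, "wz": 0, "x": 0, "y": 0, "z": 0.02, "fingers": 0.3}
    - {"wx": 0, "wy": 0, "wz": 0, "x": 0, "y": 0, "z": 0.03, "fingers": 0.3}
    - {"wx": 0, "wy": 0, "wz": 0, "x": -0.02, "y": -0.02, "z": 0.03, "fingers": 0.3}
    - {"wx": 0, "wy": 0, "wz": 0, "x": -0.02, "y": -0.03, "z": 0, "fingers": 0.3}
    - {"wx": 0, "wy": 0, "wz": 0, "x": -0.02, "y": -0.035, "z": 0, "fingers": 0.3}
    - {"wx": 0, "wy": 0, "wz": 0, "x": -0.02, "y": -0.035, "z": 0, "fingers": 0.3}
    - {"wx": 0, "wy": 0, "wz": 0, "x": -0.02, "y": -0.035, "z": 0, "fingers": 0.3}
    - {"wx": 0, "wy": 0, "wz": 0, "x": -0.02, "y": -0.035, "z": 0, "fingers": 0.3}
    - {"wx": 0, "wy": 0, "wz": 0, "x": -0.02, "y": -0.035, "z": 0, "fingers": 0.3}
    - {"wx": 0, "wy": 0, "wz": 0, "x": 0, "y": -0.035, "z": 0, "fingers": 0.3}
    - {"wx": 0, "wy": 0, "wz": 0, "x": 0, "y": -0.035, "z": 0, "fingers": 0.3}
    - {"wx": 0, "wy": 0, "wz": 0, "x": 0, "y": -0.035, "z": 0, "fingers": 0.3}
    - {"wx": 0, "wy": 0, "wz": 0, "x": 0, "y": -0.035, "z": 0, "fingers": 0.3}
    - {"wx": 0, "wy": 0, "wz": 0, "x": 0, "y": 0, "z": 0, "fingers": 0.3}
    - {"wx": 0, "wy": 0, "wz": 0, "x": 0, "y": 0, "z": 0, "fingers": 0.3}
    - {"wx": 0, "wy": 0, "wz": 0, "x": 0, "y": 0, "z": 0, "fingers": 0.3}

```text
clock: 50.5
tcp_pos: [464.0, -141.3, 276.5]
tcp_rot: [1.0, 0.025, 0.0, -0.0]
contact_force: [-0.2, 0.4, 0.3]
finger_gap: 29.7
```

```bash
python3 look.py s27 290,120,450,240,5 100,120,260,240,5;python3 - <<'E'
from h import *
crop(load("scene","s27")[0],"full27",0,0,512,384,1.5)
E
```

```text
t 50.5 [ 464.  -141.3  276.5] jaw 0.05 zax [ 0.  0. -1.] F [-0.2  0.4  0.3] gap 29.7 q [-0.45  0.19 -0.16  1.21  0.    1.07]
```

View pics/scene_s27.png

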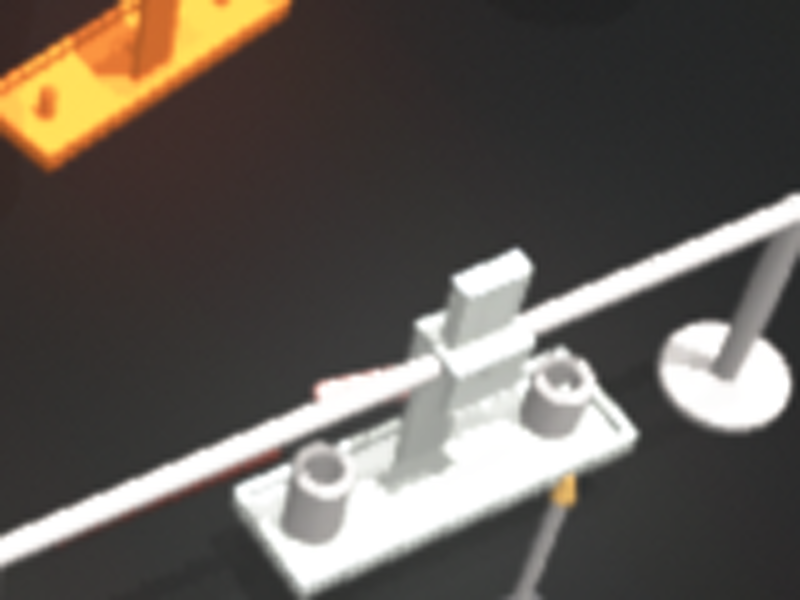

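View pics/top_s27.png

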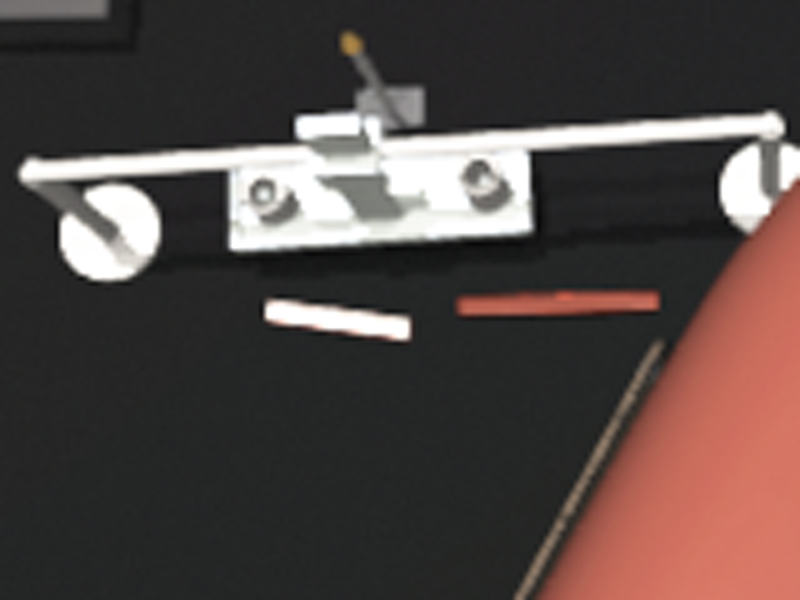

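View pics/full27.png

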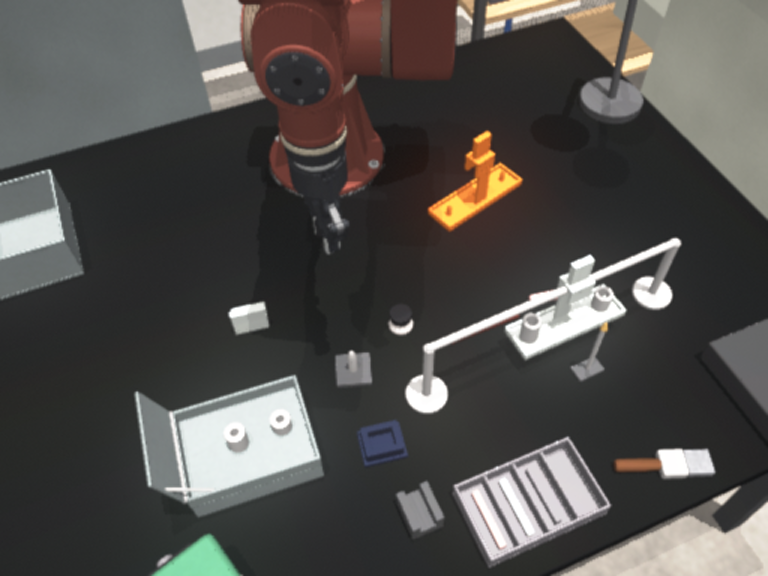

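Run:
```python
from h import *
S=lambda U,V,z: ray("scene",(U+.5)/5-.5+290,(V+.5)/5-.5+120,z)
T=lambda U,V,z: ray("top",(U+.5)/5-.5+100,(V+.5)/5-.5+120,z)
yv=np.array([-.048,.9988]); f=lambda P:(np.asarray(P)[...,:2]@yv).round(1)
print("mark scene",f(S(565,476,145)),"top",f(T(349,38,145)))
tab=[S(*p,208) for p in((452,280),(520,250),(533,268),(460,300))]; print("tab",np.round(tab,1).tolist(),f(tab),f(np.mean(tab,0)))
rf=[S(*p,163) for p in((447,372),(533,340))]; print("roof front",f(rf),f(np.mean(rf,0)))
tr=[S(*p,55) for p in((235,492),(305,592),(637,433),(563,347))]; print("tray scene",np.round(tr,1).tolist(),f(tr),f(np.mean(tr,0)))
tt=[T(*p,55) for p in((530,150),(533,232),(230,250),(229,172))]; print("tray top",np.round(tt,1).tolist(),f(tt),f(np.mean(tt,0)))
for n,t in (("scene",S),):pass
print("sleeve tops top",f(T(270,192,84)),f(T(487,178,95)),"scene",f(S(564,377,84)),f(S(323,466,95)))
```

```text
mark scene 193.5 top 194.0
tab [[599.5, 202.9, 208.0], [596.7, 241.5, 208.0], [608.4, 241.2, 208.0], [611.1, 200.0, 208.0]] [173.9 212.6 211.7 170.5] 192.2
roof front [167.9 215.6] 191.8
tray scene [[581.1, 118.6, 55.0], [647.4, 122.0, 55.0], [631.7, 327.6, 55.0], [568.8, 323.5, 55.0]] [ 90.6  90.8 296.9 295.8] 193.5
tray top [[634.7, 120.3, 55.0], [576.0, 117.6, 55.0], [566.4, 324.6, 55.0], [622.0, 327.8, 55.0]] [ 89.7  89.8 297.  297.5] 193.5
sleeve tops top 261.9 114.4 scene 266.0 119.8
```

```bash
python3 -c "
from station import sign_off
print(sign_off())"
```

```text
the job is handed in; nothing more can be done
None
```

The job is done and handed in at about 50 s of robot time.

**Sorting:** All four sleeves were there, and I tried them longest first.

| Sleeve | Result on the gauge pin | Where it went |
|---|---|---|
| a (48 mm) | slid fully down | right post in the tray |
| b (42 mm) | stopped on the nose, underside about 54 mm above the bench (24 N upward) | cabinet |
| c (36 mm) | slid fully down | left post in the tray |
| d (30 mm) | stopped on the nose at the same height (17 N upward) | cabinet |

Sleeve d had been knocked about 2 cm aside before its turn. I found it again in the image before picking it up.

**Carrier:** I hooked it on about 60 mm from the rail's middle, in the half away from the pointer. I then slid it about 93 mm along the rail, without unhooking it, and let go.

**Last checks:**
- **Mark:** Measured along the rail, the pointer tip reads 193.5–194.0 mm. The tray centre reads 193.5 mm in both cameras. The tab and the hook roof's front edge read about 192 mm in the scene view, so the estimates differ by 1–2 mm, which is about what the calibration allows.
- **Sleeves:** Both are standing on their posts in the tray, and both in the cabinet are upright in the well.
- **Other things:** The images showed nothing else on the bench had moved.
- **Robot:** It is clear of everything.

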